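# Slide a cell plate off its slideway and stack it

### The job

The loose metal cell plate lies in the grey slideway, where it cannot be gripped. Push it along the channel, without lifting it, until about a third of its length sticks out past the end that points away from the robot; then grip it by its sides there and lay it flat and square on top of the identical plate on the small stand, edges matching. Set it down rather than dropping it, let go, and leave the lower plate and the bottle, beaker and box where they are.

Things in the scene. Friction and masses are not known exactly. Their poses are not given: they have to be found in the camera images.
- plate: Aluminium plate to move, 120 (x) x 64 (y) x 8 mm, about 0.16 kg, flush round glass window in the middle. Origin: centre of the underside. It starts flat in the slideway's channel, x along it, its front (+x) end 15 to 40 mm short of the lip, held only by its weight (slides with 1 to 2 N); with more than 60 mm past the lip it tips off.
- lower_plate: Identical aluminium plate, 120 x 64 x 8 mm, lying loose on the stand, long side along the stand's x. Origin: centre of the underside (35 mm above the bench); its top is 8 mm higher. Axes as for the plate.
- slideway: Grey plastic block fixed to the bench on the left or right, 180 (x) x 100 (y) mm. On top a channel along x, 69 mm wide, floor 45 mm above the bench, open at both ends, between side rails 15.5 mm wide and 10 mm high (2 mm above the plate's top). Behind the plate 20 to 45 mm of floor is free. Origin: centre of the underside; +x points away from the robot (within 17 degrees), the way to push.
- lip (a point): Middle of the slideway's far (+x) end edge, on the channel floor, 45 mm above the bench; axes as the slideway. Below and beyond it there is free air down to the bench.
- stand: Grey plastic block fixed to the bench, 100 (x) x 46 (y) x 35 (z) mm, which carries the lower plate; narrower than the plates, so fingers can reach past their sides. Origin: centre of the underside. It stands on the side opposite to the slideway.
- bottle: Glass bottle with blue cap, 72 mm across, 140 mm tall, upright; bystander. Origin: centre of the underside.
- beaker: White ceramic beaker, 72 mm across, 85 mm tall, upright; bystander. Origin: centre of the underside.
- tip_box: Blue plastic box, 120 x 80 x 60 mm; bystander. Origin: centre of the underside.
Not all that is in view belongs to the job. What is shaped like the lower_plate but red or yellow is not meant.

How it is judged:
By the outcome, as a careful person would: the job done as asked, in the order asked, and still so for the second after the job is handed in, with the robot touching nothing.
It also fails if it takes over 54 s, if anything falls off the work surface, if the arm or the gripper's body presses on something with over 40 N, if the wrist force passes 120 N, or if a joint passes its speed limit or range.

### The arm

A 6-joint arm with a two-finger parallel gripper is mounted at the origin on the work surface. World frame = base frame: x ahead of the robot, y to its left, z up, the work surface at z = 0. Lengths are in mm, angles in rad, forces in N, time in s.
With the tool pointing down it reaches from about 275 to 725 mm from the base axis. Payload 15.9 kg.
Tool frame: the origin (TCP) lies at the very end of the fingers, on their centre line; the grasp point (between the pads) lies 19 mm behind it (arm.pinch_z is the distance from the TCP to the grasp point, in mm); x points along the fingers, z is the direction in which the jaws open and shut, and the axes are right-handed (so a half turn about x gives the same grasp; the last joint's range is limited). The gripper opens to 85 mm and grips with 20 to 120 N. Pads are 22 mm wide; open, the fingers measure 114 mm over their backs; the gripper's body (76 mm by 85 mm) begins 54 mm behind the grasp point. The pads swing forward as they close: fully open they stand 13 mm farther back than shut.
Start: joints at [-1.136, 0.213, -0.034, 1.323, 0, 1.571], TCP at [210.607, -453.465, 191.506] pointing down, gripper open.
Joint ranges: [-2.98, 2.98], [-0.74, 1.72], [-1.14, 1.35], [-2.1, 2.04], [-1.57, 1.44], [-3.14, 3.14]. Speed limits (rad/s): [1.89, 1.89, 2.39, 2.57, 3.14, 3.14].

### API

Orientations are given as [roll, pitch, yaw] about the fixed x, y, z axes, in that order (R = Rz(yaw) Ry(pitch) Rx(roll)).
In Python, from station import arm gives the robot as it stands.
- The arm moves only by the tool send_rows, never from a script. Its argument "moves" is one flat list of numbers, 7 for each row, row after row: the shift along the tool's x, y, z each as a share of 0.2 m, from -1 to 1, then the turn, a rotation vector about the tool's x, y, z each as a share of 90 degrees, from -1 to 1, then the closure, from -1 (fully open) to 1 (shut). In form: [tx, ty, tz, rx, ry, rz, fingers, tx, ty, tz, rx, ry, rz, fingers, ...]. A call has 1 to 10 rows; each row is the pose to reach, as a shift and turn from the pose measured when the call began, along the tool's axes at that moment; what a row does not reach only later rows make up. A row lasts 1/10 s, in which the tool goes at most 50 mm and 8.59 degrees, less where a joint would pass 70% of its speed; a pose out of reach is approached as far as the arm can. A call with a number of a shift or a turn outside -1 to 1 is refused whole. A call with a gripper value outside its range is refused whole. The fingers move at their own pace and stop on an object; "squeeze" is the grip in N (left out, the last holds). Time passes only in rows, so rows that repeat a pose let the fingers close. It gives the time, the measured TCP pose, the force and the opening at its end, in the units of the state.
- arm.observe(): the state, without advancing time (a new reading comes with each control period).
- arm.snapshot(name): name is "scene" or "side" or "wrist"; returns a dict with "pixels" (400x640x3 uint8, red, green, blue), "vfov" (degrees; the focal length in pixels is half the picture's height over the tangent of half this angle, whatever the lens; pixels are square), "cx", "cy" (the principal point, pixels), "extrinsics" (4x4, takes a point from camera to world coordinates). Camera axes: x right, y up, looking along -z (the intrinsics and any distortion apply to the point x, -y, -z); pixel columns grow to the right and rows downward; lengths in mm; the calibration is good to about 2 mm. A picture is of the moment at which its call begins. There is no depth.
- arm.finish_job(): hands the job in, once; it reports no verdict.
The state is a dict: "time_s": time; "joint_pos": joint angles; "joint_velocities": joint speeds; "tau": joint torques, N m; "eef_pos": TCP position; "tool_rot": TCP orientation; "ft_force": force on the tool from outside, world axes, zero at the start; "ft_torque": the same for the moment, N m; "grip_width": finger opening in mm.
Only numpy, scipy, OpenCV 4.12 (cv2) and the standard library are available. Lean on these libraries where they do the work, as an engineer would, in place of code of your own. Each camera call takes 0.05 s, during which the arm holds its last target.

## Working session

There is one attempt and no reset: what is moved stays moved. The work goes in short steps, Python scripts to look and compute and a tool call to move; the robot and the scene stay as the last step left them, time stands still between calls to the robot, and variables do not carry over. Pictures are saved under pics/ and viewed, and the job is handed in when it is done.

Besides the shell and the picture viewer there is one more tool, called after "Call:" as name(argument=value, ...), one argument or row to a line, values as JSON. send_rows: Moves the arm, as the interface text tells. Its arguments: {"type":"object","properties":{"moves":{"type":"array"},"squeeze":{"type":"number"}},"required":["moves"]}

```bash
ls; mkdir -p pics
python3 - <<'E'
from station import arm
import cv2
print(arm.observe(), arm.pinch_z)
for n in ["scene","side","wrist"]:
    s=arm.snapshot(n); cv2.imwrite(f"pics/{n}0.png",s["pixels"][:,:,::-1]); print(n,s["vfov"],s["cx"],s["cy"],s["extrinsics"].round(3).tolist(),[k for k in s])
E
```

```text
pics
{'time_s': 0.0, 'joint_pos': array([-1.13598363e+00,  2.13347956e-01, -3.50645819e-02,  1.32347011e+00,
        1.36538350e-05,  1.57078237e+00]), 'joint_velocities': array([-0.00036347, -0.00139842,  0.0003402 , -0.00089107, -0.00087944,
        0.00185595]), 'tau': array([ 4.87930140e-05, -6.86165500e+01,  4.87118268e+01,  1.75608520e-02,
        2.40653771e-04,  6.32059994e-06]), 'eef_pos': array([ 210.46724197, -453.13348707,  191.01809298]), 'tool_rot': array([3.12901049, 1.56970992, 1.99304081]), 'ft_force': array([ 0.08430346,  0.1144894 , -0.09132088]), 'ft_torque': array([ 0.00608846,  0.00165043, -0.07232104]), 'grip_width': 85.35837523663665} 18.700000000000003
scene 50.896610092859994 316.03325405260944 200.7608040893481 [[0.719, -0.486, 0.497, 1228.354], [0.695, 0.491, -0.525, -685.897], [0.011, 0.723, 0.691, 946.981], [0.0, 0.0, 0.0, 1.0]] ['pixels', 'vfov', 'cx', 'cy', 'extrinsics']
side 45.588559453097545 307.94260572650313 208.60478156826082 [[-0.79, 0.312, -0.528, -105.405], [-0.613, -0.389, 0.688, 882.273], [0.009, 0.867, 0.498, 707.313], [0.0, 0.0, 0.0, 1.0]] ['pixels', 'vfov', 'cx', 'cy', 'extrinsics']
wrist 66.56520200611197 314.46226404046257 197.7370225230741 [[0.421, 0.86, 0.289, 284.246], [-0.907, 0.399, 0.133, -418.858], [-0.001, -0.318, 0.948, 374.513], [0.0, 0.0, 0.0, 1.0]] ['pixels', 'vfov', 'cx', 'cy', 'extrinsics']
```

View pics/scene0.png

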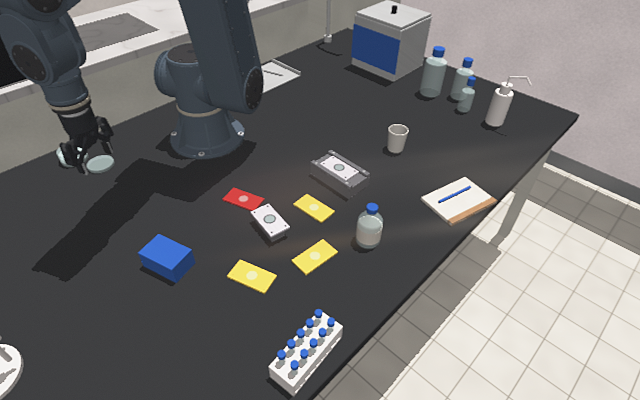

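View pics/side0.png

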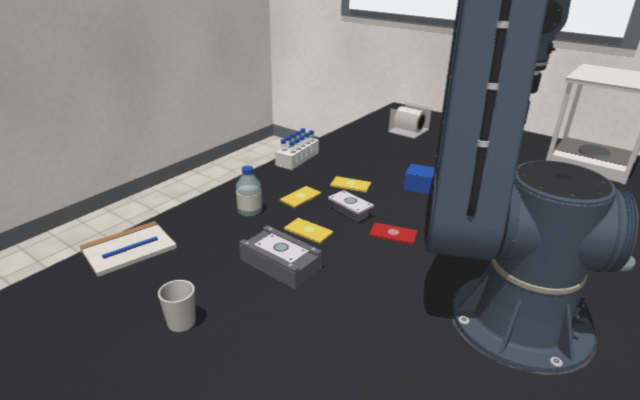

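View pics/wrist0.png

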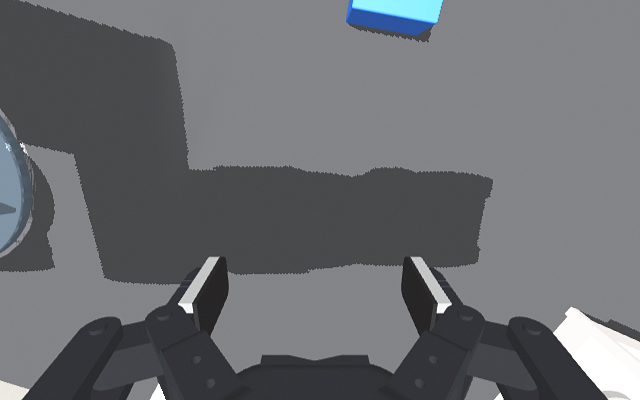

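The scene view shows the slideway with its plate near (340,172), the stand with the lower plate near (270,222), the bottle at (369,228), the beaker at (397,138) and the blue box at (166,257). The red and yellow plates are decoys. In the side view, the slideway is at (281,252) and the stand at (350,205).

```bash
cat > h.py <<'E'
import numpy as np, cv2
from station import arm
def ray(s,u,v):
    f=s["pixels"].shape[0]/2/np.tan(np.radians(s["vfov"])/2)
    d=np.array([(u-s["cx"])/f,-(v-s["cy"])/f,-1.0]); E=s["extrinsics"]
    return E[:3,3],E[:3,:3]@d
def onz(s,u,v,z):
    o,d=ray(s,u,v); return (o+d*(z-o[2])/d[2])[:2]
def proj(s,p):
    f=s["pixels"].shape[0]/2/np.tan(np.radians(s["vfov"])/2)
    E=s["extrinsics"]; c=E[:3,:3].T@(np.asarray(p,float)-E[:3,3])
    return np.array([s["cx"]+f*c[0]/-c[2], s["cy"]-f*c[1]/-c[2]])
def crop(s,box,k,name):
    x0,y0,x1,y1=box
    cv2.imwrite(name,cv2.resize(s["pixels"][y0:y1,x0:x1,::-1],None,fx=k,fy=k,interpolation=cv2.INTER_CUBIC))
E
python3 - <<'E'
from h import *
for n,b in [("scene",(225,140,395,250)),("side",(225,170,385,290))]:
    s=arm.snapshot(n); crop(s,b,4.6,f"pics/{n}_c1.png")
    hsv=cv2.cvtColor(s["pixels"],cv2.COLOR_RGB2HSV)
    m=((hsv[...,2]>185)&(hsv[...,1]<40)).astype(np.uint8)*255
    cs,_=cv2.findContours(m,cv2.RETR_EXTERNAL,cv2.CHAIN_APPROX_NONE)
    for c in cs:
        (x,y)=c.reshape(-1,2).mean(0)
        if cv2.contourArea(c)>150 and b[0]<x<b[2] and b[1]<y<b[3]:
            for z in (43,53):
                w=np.array([onz(s,*p,z) for p in c.reshape(-1,2)],np.float32)
                r=cv2.minAreaRect(w); print(n,(x,y),cv2.contourArea(c),z,r)
    px=lambda *p: onz(s,*p)
E
```

```text
scene (np.float64(269.48192771084337), np.float64(219.24096385542168)) 600.5 43 ((532.255615234375, -152.42410278320312), (64.40849304199219, 121.06132507324219), 79.73094177246094)
scene (np.float64(269.48192771084337), np.float64(219.24096385542168)) 600.5 53 ((539.9558715820312, -158.325439453125), (63.69600296020508, 119.7221450805664), 79.7309341430664)
scene (np.float64(339.0), np.float64(167.32894736842104)) 397.0 43 ((516.833251953125, 173.82479858398438), (64.72758483886719, 122.22286987304688), 89.24317169189453)
scene (np.float64(339.0), np.float64(167.32894736842104)) 397.0 53 ((524.7042236328125, 164.31442260742188), (64.01155090332031, 120.87074279785156), 89.2431411743164)
side (np.float64(280.752380952381), np.float64(247.21904761904761)) 675.5 43 ((535.0865478515625, 155.46942138671875), (62.99810028076172, 121.21261596679688), 88.91022491455078)
side (np.float64(280.752380952381), np.float64(247.21904761904761)) 675.5 53 ((525.4451904296875, 166.4101104736328), (62.04978561401367, 119.38799285888672), 88.91022491455078)
side (np.float64(350.5), np.float64(200.85714285714286)) 369.0 43 ((532.426025390625, -148.757568359375), (60.85980224609375, 116.58180236816406), 80.74434661865234)
side (np.float64(350.5), np.float64(200.85714285714286)) 369.0 53 ((522.8246459960938, -133.2373046875), (59.94367599487305, 114.82686614990234), 80.74432373046875)
```

View pics/scene_c1.png

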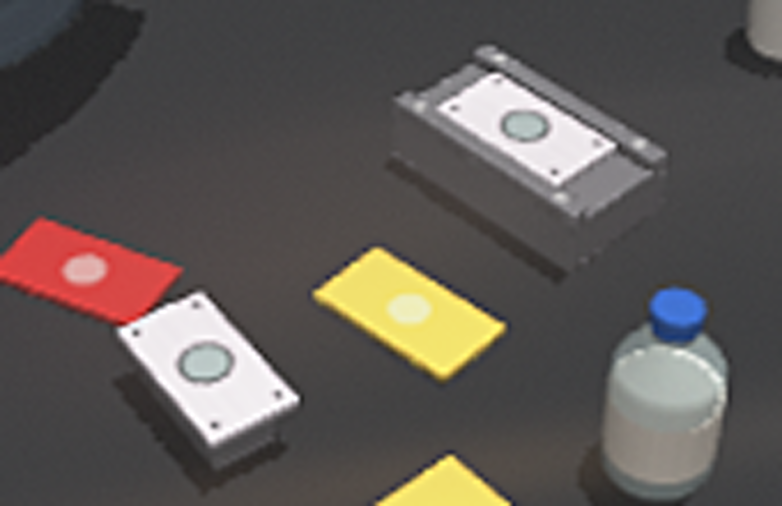

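View pics/side_c1.png

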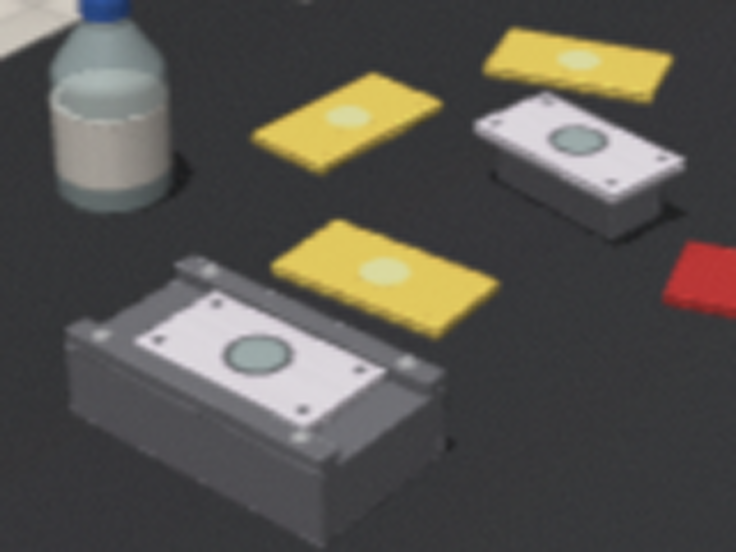

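Run:
```python
from h import *
a=arm.snapshot("scene"); b=arm.snapshot("side")
A=lambda x,y,z: onz(a,225+x/4.6,140+y/4.6,z).round(1)
B=lambda x,y,z: onz(b,225+x/4.6,170+y/4.6,z).round(1)
print("scene rails",[A(*p,55) for p in [(397,98),(483,46),(580,216),(665,157)]])
print("side rails",[B(*p,55) for p in [(68,330),(190,260),(330,455),(442,372)]])
for n,s,pts in (("scene",a,{"bottle":(369,243),"beaker":(397,150),"box":(166,275)}),("side",b,{"bottle":(249,211),"beaker":(180,325)})):
    for k,p in pts.items(): print(n,k,onz(s,*p,0).round(0))
print(onz(b,419,170,60), onz(a,166,247,60))
```

```text
scene rails [array([439.7, 120.2]), array([441.5, 212.1]), array([621.5, 116.1]), array([623.4, 207.3])]
side rails [array([616.1, 214.5]), array([612.7, 121.8]), array([438.2, 212.8]), array([437.3, 121.6])]
scene bottle [784.  14.]
scene beaker [571. 445.]
scene box [ 459. -467.]
side bottle [771.  25.]
side beaker [554. 457.]
[ 455.17214063 -429.27352986] [ 426.2346159  -430.91260535]
```

```bash
cat >> h.py <<'E'
from scipy.spatial.transform import Rotation as R
# target: TCP world pos, yaw of slideway-like frame: tool x down, tool z along sgn*(-sin,cos) of yaw
def target_R(yawdeg,sgn):
    y=np.radians(yawdeg); z=sgn*np.array([-np.sin(y),np.cos(y),0]); x=np.array([0,0,-1.]); return np.column_stack([x,np.cross(z,x),z])
def plan(pos,yawdeg,sgn):
    st=arm.observe(); T=R.from_euler('xyz',st["tool_rot"]).as_matrix()
    d=T.T@(np.asarray(pos)-st["eef_pos"]); rv=R.from_matrix(T.T@target_R(yawdeg,sgn)).as_rotvec(degrees=True)
    print("shift mm",d.round(1),"shares",(d/200).round(4),"turn shares",(rv/90).round(4))
def state():
    st=arm.observe(); T=R.from_euler('xyz',st["tool_rot"]).as_matrix()
    print(round(st["time_s"],2),st["eef_pos"].round(2),"F",st["ft_force"].round(2),"w",round(float(st["grip_width"]),2),"j",st["joint_pos"].round(2)); print(T.round(4).tolist())
E
python3 - <<'E'
from h import *
state()
plan([445,166.5,120],-1,1);plan([445,166.5,120],-1,-1)
E
```

```text
0.35 [ 210.6  -453.39  191.39] F [ 0.67 -0.59  0.11] w 85.37 j [-1.14  0.21 -0.03  1.32  0.    1.57]
[[-0.0001, 0.907, 0.4212], [0.0002, 0.4212, -0.907], [-1.0, 0.0, -0.0003]]
shift mm [  71.5  473.7 -463.5] shares [ 0.3576  2.3685 -2.3173] turn shares [-1.7121e+00 -0.0000e+00 -2.0000e-04]
shift mm [  71.5  473.7 -463.5] shares [ 0.3576  2.3685 -2.3173] turn shares [ 2.879e-01 -2.000e-04  0.000e+00]
```

Call:
send_rows(
  moves=[0, 1, -1, -0.9, 0, 0, -0.5, 0, 1, -1, -0.9, 0, 0, -0.5, 0, 1, -1, -0.9, 0, 0, -0.5, 0, 1, -1, -0.9, 0, 0, -0.5, 0, 1, -1, -0.9, 0, 0, -0.5, 0, 1, -1, -0.9, 0, 0, -0.5, 0, 1, -1, -0.9, 0, 0, -0.5, 0, 1, -1, -0.9, 0, 0, -0.5, 0, 1, -1, -0.9, 0, 0, -0.5, 0, 1, -1, -0.9, 0, 0, -0.5],
  squeeze=60,
)

```text
time_s: 1.35
eef_pos: [307.7, -187.6, 191.5]
tool_rot: [1.58, 1.571, 1.864]
ft_force: [-0.5, -0.6, -0.0]
grip_width: 64.1
```

Run:
```python
from h import *
state()
plan([360,60,30],-1,1)
```

```text
1.35 [ 307.74 -187.6   191.48] F [-0.51 -0.55 -0.03] w 64.11 j [-0.55 -0.07 -0.35  1.3   0.    0.74]
[[-0.0001, -0.2803, 0.9599], [0.0002, 0.9599, 0.2803], [-1.0, 0.0002, -0.0]]
shift mm [161.5 223.  119.6] shares [0.8076 1.115  0.5978] turn shares [-8.081e-01  1.000e-04 -1.000e-04]
```

Call:
send_rows(
  moves=[0.3, 1, 0.6, -0.808, 0, 0, -0.5, 0.8, 1, 0.6, -0.808, 0, 0, -0.5, 0.8, 1, 0.6, -0.808, 0, 0, -0.5, 0.8, 1, 0.6, -0.808, 0, 0, -0.5, 0.8, 1, 0.6, -0.808, 0, 0, -0.5, 0.8, 1, 0.6, -0.808, 0, 0, -0.5, 0.8, 1, 0.6, -0.808, 0, 0, -0.5, 0.8, 1, 0.6, -0.808, 0, 0, -0.5, 0.85, 1, 0.6, -0.808, 0, 0, -0.5, 0.85, 1, 0.6, -0.808, 0, 0, -0.5],
)

```text
time_s: 2.35
eef_pos: [366.3, 38.0, 20.9]
tool_rot: [1.586, 1.57, 3.141]
ft_force: [-0.1, -0.8, 0.2]
grip_width: 64.0
```

Run:
```python
from h import *
state()
s=arm.snapshot("side"); crop(s,(300,150,460,270),4.6,"pics/side2.png")
```

```text
2.35 [366.3   38.05  20.88] F [-0.09 -0.82  0.25] w 64.04 j [ 0.1   0.07 -0.66  0.84  0.    0.12]
[[-0.0012, -0.9999, 0.016], [0.0, 0.016, 0.9999], [-1.0, 0.0012, -0.0]]
```

View pics/side2.png

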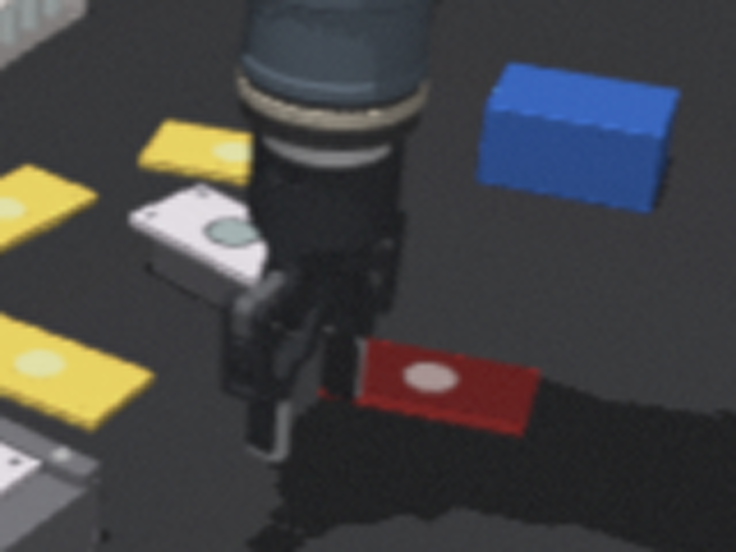

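The side view shows the left finger over free bench at crop (270,440). The right finger is close to the red decoy plate at crop (440,380), so I'll shift left before probing the bench.

Call:
send_rows(
  moves=[0, 0, 0.2, 0, 0, 0, -0.5, 0.03, 0, 0.2, 0, 0, 0, -0.5, 0.045, 0, 0.2, 0, 0, 0, -0.5, 0.05, 0, 0.2, 0, 0, 0, -0.5, 0.05, 0, 0.2, 0, 0, 0, -0.5],
)

```text
time_s: 2.9
eef_pos: [367.1, 77.3, 11.4]
tool_rot: [1.743, 1.57, -2.991]
ft_force: [0.1, -0.3, 0.3]
grip_width: 64.0
```

Call:
send_rows(
  moves=[0.005, 0, 0, 0, 0, 0, -0.5, 0.01, 0, 0, 0, 0, 0, -0.5, 0.015, 0, 0, 0, 0, 0, -0.5],
)

```text
time_s: 3.2
eef_pos: [367.2, 77.1, 8.4]
tool_rot: [1.713, 1.57, -3.021]
ft_force: [0.8, 0.4, -0.2]
grip_width: 64.1
```

Call:
send_rows(
  moves=[0.005, 0, 0, 0, 0, 0, -0.5, 0.01, 0, 0, 0, 0, 0, -0.5],
)

```text
time_s: 3.4
eef_pos: [367.2, 77.1, 6.3]
tool_rot: [1.709, 1.57, -3.025]
ft_force: [0.4, 1.1, -0.2]
grip_width: 63.5
```

Call:
send_rows(
  moves=[0.005, 0, 0, 0, 0, 0, -0.5, 0.01, 0, 0, 0, 0, 0, -0.5, 0.015, 0, 0, 0, 0, 0, -0.5, 0.02, 0, 0, 0, 0, 0, -0.5, 0.02, 0, 0, 0, 0, 0, -0.5],
)

```text
time_s: 3.9
eef_pos: [367.1, 77.1, 2.2]
tool_rot: [1.714, 1.57, -3.02]
ft_force: [0.2, 0.7, 0.7]
grip_width: 64.2
```

Call:
send_rows(
  moves=[0.005, 0, 0, 0, 0, 0, -0.5, 0.01, 0, 0, 0, 0, 0, -0.5],
)

```text
time_s: 4.1
eef_pos: [367.1, 77.0, 0.1]
tool_rot: [1.758, 1.57, -2.976]
ft_force: [1.0, -0.5, -0.5]
grip_width: 64.3
```

Call:
send_rows(
  moves=[0.005, 0, 0, 0, 0, 0, -0.5, 0.005, 0, 0, 0, 0, 0, -0.5],
)

```text
time_s: 4.3
eef_pos: [367.0, 77.1, -1.1]
tool_rot: [1.727, 1.569, -3.007]
ft_force: [0.4, -0.5, 0.5]
grip_width: 64.1
```

Call:
send_rows(
  moves=[0.005, 0, 0, 0, 0, 0, -0.5, 0.01, 0, 0, 0, 0, 0, -0.5],
)

```text
time_s: 4.5
eef_pos: [367.1, 77.0, -3.1]
tool_rot: [1.715, 1.57, -3.02]
ft_force: [0.1, 0.1, -0.6]
grip_width: 64.1
```

Call:
send_rows(
  moves=[0.005, 0, 0, 0, 0, 0, -0.5, 0.005, 0, 0, 0, 0, 0, -0.5],
)

```text
time_s: 4.7
eef_pos: [366.9, 77.0, -4.3]
tool_rot: [1.753, 1.569, -2.982]
ft_force: [-0.1, -0.7, -0.7]
grip_width: 64.2
```

Call:
send_rows(
  moves=[0.005, 0, 0, 0, 0, 0, -0.5, 0.005, 0, 0, 0, 0, 0, -0.5],
)

```text
time_s: 4.9
eef_pos: [366.9, 77.0, -5.4]
tool_rot: [1.767, 1.569, -2.967]
ft_force: [0.4, 0.5, 0.7]
grip_width: 63.8
```

Call:
send_rows(
  moves=[0.005, 0, 0, 0, 0, 0, -0.5, 0.005, 0, 0, 0, 0, 0, -0.5],
)

```text
time_s: 5.1
eef_pos: [366.8, 77.0, -6.5]
tool_rot: [1.77, 1.569, -2.964]
ft_force: [0.4, -0.1, -0.3]
grip_width: 64.2
```

Call:
send_rows(
  moves=[0.004, 0, 0, 0, 0, 0, -0.5, 0.004, 0, 0, 0, 0, 0, -0.5],
)

```text
time_s: 5.3
eef_pos: [366.7, 77.0, -7.4]
tool_rot: [1.771, 1.569, -2.963]
ft_force: [0.0, 0.4, 0.1]
grip_width: 63.9
```

Call:
send_rows(
  moves=[0.004, 0, 0, 0, 0, 0, -0.5, 0.004, 0, 0, 0, 0, 0, -0.5],
)

```text
time_s: 5.5
eef_pos: [366.7, 76.9, -8.3]
tool_rot: [1.771, 1.569, -2.964]
ft_force: [0.5, -0.1, -0.1]
grip_width: 64.1
```

Call:
send_rows(
  moves=[0.004, 0, 0, 0, 0, 0, -0.5, 0.004, 0, 0, 0, 0, 0, -0.5],
)

```text
time_s: 5.7
eef_pos: [366.6, 76.9, -9.1]
tool_rot: [1.765, 1.569, -2.969]
ft_force: [-0.3, 0.2, 0.2]
grip_width: 64.5
```

Call:
send_rows(
  moves=[0.004, 0, 0, 0, 0, 0, -0.5, 0.004, 0, 0, 0, 0, 0, -0.5],
)

```text
time_s: 5.9
eef_pos: [366.6, 76.9, -10.0]
tool_rot: [1.768, 1.569, -2.966]
ft_force: [-0.2, -0.6, 0.1]
grip_width: 64.1
```

Call:
send_rows(
  moves=[0.004, 0, 0, 0, 0, 0, -0.5, 0.004, 0, 0, 0, 0, 0, -0.5],
)

```text
time_s: 6.1
eef_pos: [366.5, 76.9, -10.9]
tool_rot: [1.772, 1.568, -2.962]
ft_force: [0.3, 0.2, -0.0]
grip_width: 64.2
```

Call:
send_rows(
  moves=[0.004, 0, 0, 0, 0, 0, -0.5, 0.004, 0, 0, 0, 0, 0, -0.5],
)

```text
time_s: 6.3
eef_pos: [366.4, 76.9, -11.8]
tool_rot: [1.767, 1.568, -2.968]
ft_force: [-0.7, 0.2, -0.6]
grip_width: 64.1
```

Run:
```python
from h import *
state()
s=arm.snapshot("side"); crop(s,(300,170,420,260),6,"pics/side3.png")
```

```text
6.3 [366.42  76.91 -11.81] F [-0.72  0.24 -0.58] w 64.06 j [ 0.21  0.12 -0.7   0.75  0.    0.23]
[[-0.0024, -0.9998, 0.0218], [-0.0004, 0.0218, 0.9998], [-1.0, 0.0024, -0.0005]]
```

View pics/side3.png

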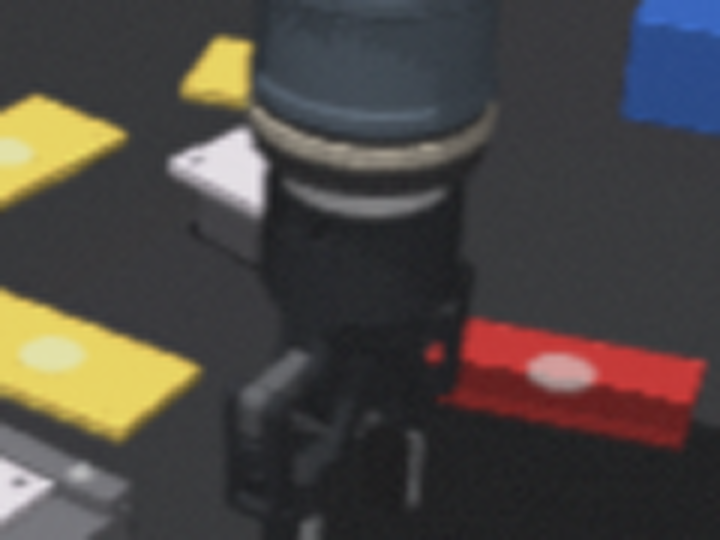

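Call:
send_rows(
  moves=[0.004, 0, 0, 0, 0, 0, -0.5, 0.004, 0, 0, 0, 0, 0, -0.5],
)

```text
time_s: 6.55
eef_pos: [366.4, 76.9, -12.6]
tool_rot: [1.78, 1.568, -2.954]
ft_force: [-0.4, 0.1, 0.3]
grip_width: 64.0
```

Run:
```python
from h import *
state()
s=arm.snapshot("side"); crop(s,(320,215,420,290),6,"pics/side4.png")
x,y,z=arm.observe()["eef_pos"]
for dy in(-32,32): print([proj(s,(x,y+dy,zz)).round(1) for zz in (0,10)])
```

```text
6.55 [366.37  76.9  -12.65] F [-0.4   0.15  0.31] w 63.98 j [ 0.21  0.12 -0.7   0.75  0.    0.23]
[[-0.0025, -0.9998, 0.0218], [-0.0005, 0.0218, 0.9998], [-1.0, 0.0025, -0.0005]]
[array([362.1, 265.5]), array([362.3, 262.2])]
[array([347.7, 278.1]), array([347.9, 274.8])]
```

View pics/side4.png

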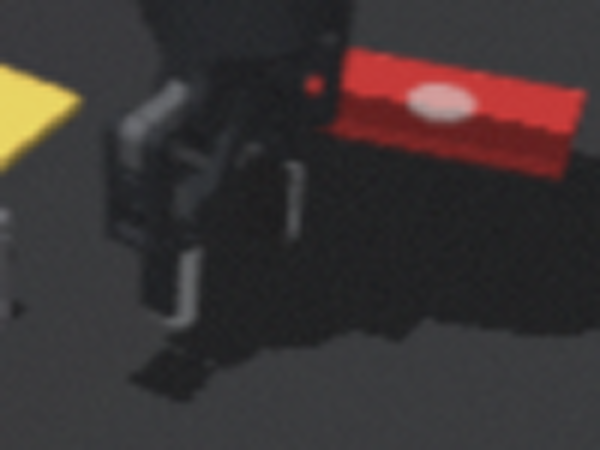

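Run:
```python
from h import *
s=arm.snapshot("scene"); x,y,z=arm.observe()["eef_pos"]
p=proj(s,(x,y,0)); print(p)
for dy in(-32,32): print([proj(s,(x,y+dy,zz)).round(1) for zz in (0,30)])
u,v=p.astype(int); crop(s,(u-60,v-60,u+60,v+30),6,"pics/scene4.png"); print(u-60,v-60)
s=arm.snapshot("wrist"); cv2.imwrite("pics/wrist4.png",s["pixels"][:,:,::-1])
for dy in(-32,32): print([proj(s,(x,y+dy,zz)).round(1) for zz in (0,30)])
```

```text
[287.84640621 169.87572385]
[array([281.1, 174. ]), array([280.7, 167.3])]
[array([294.4, 165.8]), array([294.2, 159.2])]
227 109
[array([262.7, 237.2]), array([253.5, 262.3])]
[array([366.3, 235.1]), array([375.5, 259.9])]
```

View pics/scene4.png

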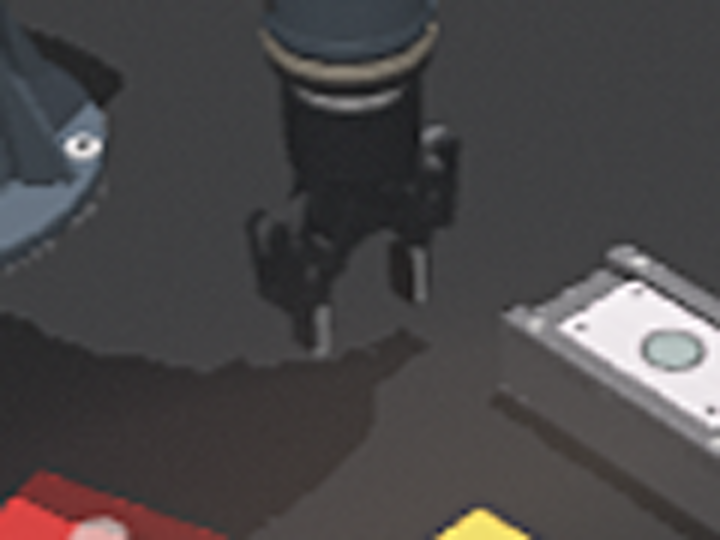

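View pics/wrist4.png

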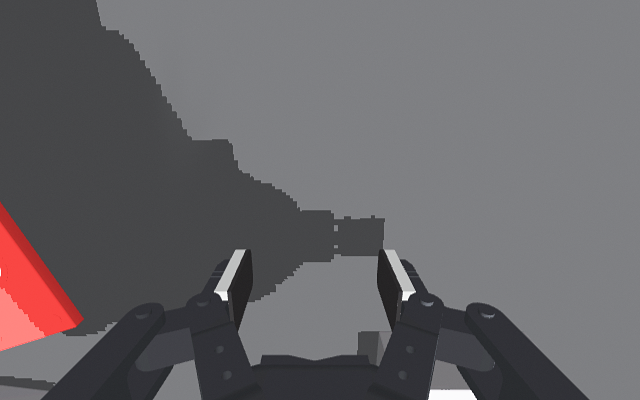

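Run:
```python
from h import *
s=arm.snapshot("scene"); 
im=cv2.imread("pics/scene0.png"); cv2.imwrite("pics/scene0c.png",cv2.resize(im[90:200,30:150],None,fx=6,fy=5.4,interpolation=cv2.INTER_CUBIC))
d=np.array([.4212,-.907,0])
for k in(-42,42):
    p=np.array([210.6,-453.4,0])+k*d
    print([ (proj(s,p+[0,0,z])).round(1) for z in (191,204,234)])
w=arm.snapshot("wrist"); E=w["extrinsics"]; st=arm.observe()
T=R.from_euler('xyz',st["tool_rot"]).as_matrix(); print("cam in tool now",T.T@(E[:3,3]-st["eef_pos"]))
T0=np.array([[-0.0001, 0.907, 0.4212], [0.0002, 0.4212, -0.907], [-1.0, 0.0, -0.0003]])
print("cam in tool start",T0.T@(np.array([284.246,-418.858,374.513])-[210.6,-453.4,191.4]), E[:3,3], w["cy"])
```

```text
[array([114.9, 168.8]), array([113.4, 165.1]), array([109.9, 156.6])]
[array([ 94.3, 187.6]), array([ 92.5, 183.9]), array([ 88.4, 175.3])]
cam in tool now [-1.83432534e+02  8.25105480e+01 -3.78922597e-02]
cam in tool start [-183.1134562   81.3460124   -0.3648327] [284.39783974  78.75192265 171.07727252] 197.7370225230741
```

View pics/scene0c.png

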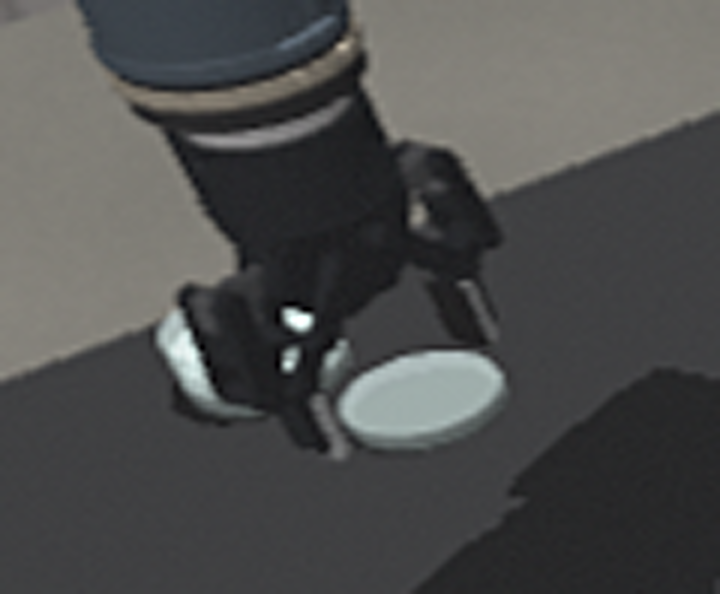

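The fixed cameras show the fingertips about 28 mm above the bench, although the TCP reading is -12.6. So the reading sits well below the real tips. I'll keep probing gently for real contact.

Call:
send_rows(
  moves=[0.01, 0, 0, 0, 0, 0, -0.5, 0.025, 0, 0, 0, 0, 0, -0.5, 0.04, 0, 0, 0, 0, 0, -0.5, 0.055, 0, 0, 0, 0, 0, -0.5, 0.06, 0, 0, 0, 0, 0, -0.5],
)

```text
time_s: 7.3
eef_pos: [366.1, 76.8, -25.0]
tool_rot: [1.78, 1.568, -2.954]
ft_force: [0.5, 0.3, 1.0]
grip_width: 64.5
```

Call:
send_rows(
  moves=[0.01, 0, 0, 0, 0, 0, -0.5, 0.02, 0, 0, 0, 0, 0, -0.5],
)

```text
time_s: 7.5
eef_pos: [366.1, 76.8, -29.1]
tool_rot: [1.78, 1.568, -2.955]
ft_force: [-0.1, -0.8, 0.2]
grip_width: 64.0
```

Call:
send_rows(
  moves=[0.01, 0, 0, 0, 0, 0, -0.5],
)

```text
time_s: 7.6
eef_pos: [366.1, 76.8, -31.3]
tool_rot: [1.77, 1.568, -2.965]
ft_force: [0.2, -0.1, -0.0]
grip_width: 63.9
```

Call:
send_rows(
  moves=[0.01, 0, 0, 0, 0, 0, -0.5],
)

```text
time_s: 7.7
eef_pos: [366.1, 76.9, -33.5]
tool_rot: [1.771, 1.568, -2.963]
ft_force: [0.2, 0.0, 0.1]
grip_width: 64.1
```

Call:
send_rows(
  moves=[0.005, 0, 0, 0, 0, 0, -0.5, 0.01, 0, 0, 0, 0, 0, -0.5],
)

```text
time_s: 7.9
eef_pos: [366.1, 76.9, -35.6]
tool_rot: [1.767, 1.568, -2.967]
ft_force: [-0.3, 0.4, -0.1]
grip_width: 63.8
```

Call:
send_rows(
  moves=[0.004, 0, 0, 0, 0, 0, -0.5],
)

```text
time_s: 8.0
eef_pos: [366.2, 76.8, -36.4]
tool_rot: [1.775, 1.568, -2.959]
ft_force: [0.0, 0.6, 0.3]
grip_width: 64.1
```

Call:
send_rows(
  moves=[0.004, 0, 0, 0, 0, 0, -0.5],
)

```text
time_s: 8.1
eef_pos: [366.2, 76.9, -37.3]
tool_rot: [1.761, 1.568, -2.973]
ft_force: [-0.3, -0.7, 0.1]
grip_width: 64.0
```

Call:
send_rows(
  moves=[0.004, 0, 0, 0, 0, 0, -0.5],
)

```text
time_s: 8.2
eef_pos: [366.2, 76.8, -38.1]
tool_rot: [1.775, 1.568, -2.96]
ft_force: [-0.8, 0.7, 0.6]
grip_width: 64.1
```

Call:
send_rows(
  moves=[0.004, 0, 0, 0, 0, 0, -0.5],
)

```text
time_s: 8.3
eef_pos: [366.2, 76.9, -38.9]
tool_rot: [1.77, 1.568, -2.965]
ft_force: [-0.8, -0.5, -0.4]
grip_width: 64.2
```

Call:
send_rows(
  moves=[0.004, 0, 0, 0, 0, 0, -0.5],
)

```text
time_s: 8.4
eef_pos: [366.2, 76.9, -39.8]
tool_rot: [1.782, 1.568, -2.952]
ft_force: [0.7, 0.9, 0.5]
grip_width: 64.1
```

Call:
send_rows(
  moves=[0.004, 0, 0, 0, 0, 0, -0.5],
)

```text
time_s: 8.5
eef_pos: [366.3, 76.9, -40.7]
tool_rot: [1.776, 1.568, -2.958]
ft_force: [0.8, -0.4, 0.6]
grip_width: 64.2
```

Call:
send_rows(
  moves=[0.004, 0, 0, 0, 0, 0, -0.5],
)

```text
time_s: 8.6
eef_pos: [366.3, 76.9, -41.5]
tool_rot: [1.781, 1.568, -2.954]
ft_force: [-0.1, 0.5, -0.1]
grip_width: 63.9
```

Run:
```python
from h import *
state()
s=arm.snapshot("side"); crop(s,(320,215,420,290),6,"pics/side5.png")
```

```text
8.6 [366.27  76.87 -41.53] F [-0.07  0.49 -0.08] w 63.94 j [ 0.21  0.17 -0.74  0.67  0.    0.23]
[[-0.0026, -0.9998, 0.0219], [-0.0005, 0.0219, 0.9998], [-1.0, 0.0026, -0.0006]]
```

View pics/side5.png

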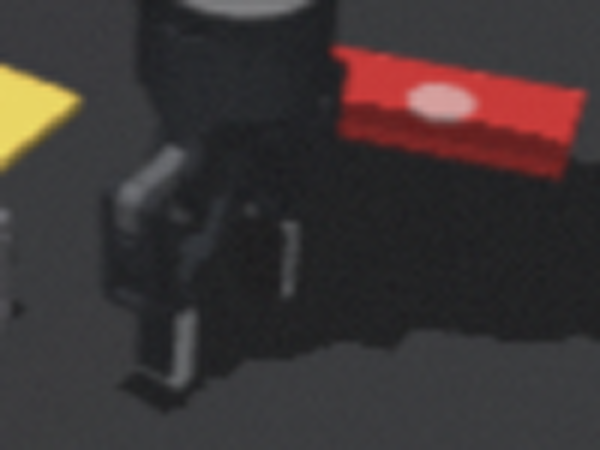

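The tip at crop (180,388) is now almost meeting its shadow, so a few mm remain.

Call:
send_rows(
  moves=[0.004, 0, 0, 0, 0, 0, -0.5],
)

```text
time_s: 8.75
eef_pos: [366.3, 76.9, -42.4]
tool_rot: [1.772, 1.568, -2.962]
ft_force: [-0.3, 0.2, -0.8]
grip_width: 64.0
```

Call:
send_rows(
  moves=[0.004, 0, 0, 0, 0, 0, -0.5],
)

```text
time_s: 8.85
eef_pos: [366.3, 76.9, -43.3]
tool_rot: [1.775, 1.568, -2.959]
ft_force: [-0.2, 0.6, -0.2]
grip_width: 64.4
```

Call:
send_rows(
  moves=[0.004, 0, 0, 0, 0, 0, -0.5],
)

```text
time_s: 8.95
eef_pos: [366.2, 76.9, -44.2]
tool_rot: [1.777, 1.568, -2.957]
ft_force: [0.5, 0.5, -1.0]
grip_width: 64.0
```

Call:
send_rows(
  moves=[0.004, 0, 0, 0, 0, 0, -0.5],
)

```text
time_s: 9.05
eef_pos: [366.3, 76.9, -45.0]
tool_rot: [1.763, 1.568, -2.971]
ft_force: [-0.1, 0.7, -0.4]
grip_width: 64.0
```

Call:
send_rows(
  moves=[0.004, 0, 0, 0, 0, 0, -0.5],
)

```text
time_s: 9.15
eef_pos: [366.3, 76.9, -45.9]
tool_rot: [1.768, 1.568, -2.966]
ft_force: [-1.6, 0.4, 10.4]
grip_width: 64.2
```

Call:
send_rows(
  moves=[0.004, 0, 0, 0, 0, 0, -0.5],
)

```text
time_s: 9.25
eef_pos: [366.4, 76.9, -46.1]
tool_rot: [1.753, 1.568, -2.982]
ft_force: [-14.3, -3.9, 51.9]
grip_width: 64.1
```

Call:
send_rows(
  moves=[0.004, 0, 0, 0, 0, 0, -0.5],
)

```text
time_s: 9.35
eef_pos: [366.4, 76.9, -46.1]
tool_rot: [1.708, 1.569, -3.027]
ft_force: [-14.5, -3.6, 44.5]
grip_width: 64.3
```

Call:
send_rows(
  moves=[0.004, 0, 0, 0, 0, 0, -0.5],
)

```text
time_s: 9.45
eef_pos: [366.4, 76.9, -46.0]
tool_rot: [1.702, 1.569, -3.032]
ft_force: [-11.6, -2.4, 36.4]
grip_width: 64.0
```

Contact came at a reading of -45.8: at 64 mm opening, the tips sit 46 mm above the TCP reading. Next I'll check whether x and y are also off.

Run:
```python
from h import *
x,y,z=arm.observe()["eef_pos"]
s=arm.snapshot("side"); crop(s,(325,245,385,290),12,"pics/side6.png")
print([proj(s,(x+dx,y+dy,0)).round(1) for dy in(-32,32) for dx in (-11,11)])
s=arm.snapshot("scene");crop(s,(260,140,320,185),12,"pics/scene6.png")
print([proj(s,(x+dx,y+dy,0)).round(1) for dy in(-32,32) for dx in (-11,11)])
```

```text
[array([365.9, 267.2]), array([358.3, 263.8]), array([351.6, 279.9]), array([343.9, 276.4])]
[array([279. , 172.6]), array([283.3, 175.5]), array([292.3, 164.4]), array([296.5, 167.2])]
```

Call:
send_rows(
  moves=[-0.1, 0, 0, 0, 0, 0, -0.5, -0.3, 0, 0, 0, 0, 0, 0, -0.55, 0, 0, 0, 0, 0, 0.8, -0.65, 0, 0, 0, 0, 0, 1],
)

```text
time_s: 9.95
eef_pos: [368.1, 77.3, 87.7]
tool_rot: [-1.289, 1.568, 0.26]
ft_force: [1.1, -0.1, -0.7]
grip_width: 20.8
```

View pics/side6.png

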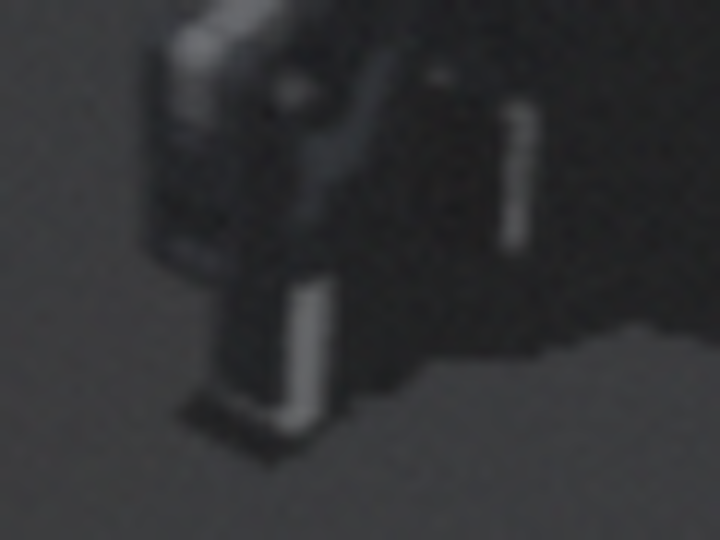

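View pics/scene6.png

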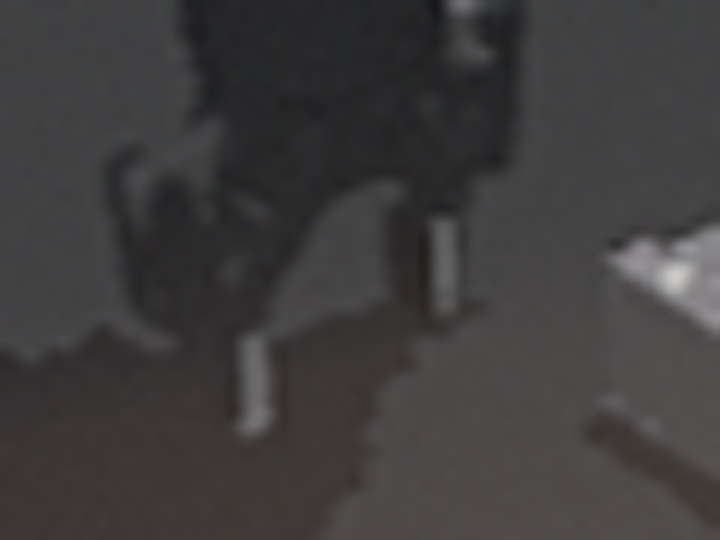

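In both views the pad tips match the projected positions within about 1 px, e.g. side (351.7,279.6) against the predicted (351.6,279.9). So x and y can be trusted and only the height is off. I'll find the shut-finger height by touching the channel floor behind the plate.

Run:
```python
from h import *
state(); plan([448,166,60],-1,1)
```

```text
9.95 [368.13  77.26  87.69] F [ 1.11 -0.1  -0.66] w 20.78 j [ 0.21  0.01 -0.54  1.02  0.    0.23]
[[0.0024, -0.9998, 0.0219], [0.0006, 0.0219, 0.9998], [-1.0, -0.0024, 0.0007]]
shift mm [ 27.9 -77.8  90.4] shares [ 0.1397 -0.3892  0.4522] turn shares [-0.0028  0.0004  0.0015]
```

Call:
send_rows(
  moves=[0, -0.39, 0.452, -0.003, 0, 0.0015, 1, 0, -0.39, 0.452, -0.003, 0, 0.0015, 1, 0, -0.39, 0.452, -0.003, 0, 0.0015, 1, 0.1, -0.39, 0.452, -0.003, 0, 0.0015, 1, 0.2, -0.39, 0.452, -0.003, 0, 0.0015, 1, 0.27, -0.39, 0.452, -0.003, 0, 0.0015, 1, 0.27, -0.39, 0.452, -0.003, 0, 0.0015, 1],
)

```text
time_s: 10.65
eef_pos: [446.8, 165.5, 32.2]
tool_rot: [1.722, 1.568, -3.007]
ft_force: [-0.1, 0.3, 0.1]
grip_width: -0.2
```

Run:
```python
from h import *
state()
s=arm.snapshot("side"); crop(s,(225,180,345,280),6,"pics/side7.png")
s=arm.snapshot("scene"); crop(s,(285,120,405,210),6,"pics/scene7.png")
```

```text
10.65 [446.84 165.53  32.25] F [-0.13  0.26  0.12] w -0.2 j [ 0.35  0.26 -0.39  0.92  0.    0.37]
[[-0.003, -0.9998, 0.0171], [-0.0004, 0.0171, 0.9999], [-1.0, 0.003, -0.0005]]
```

View pics/side7.png

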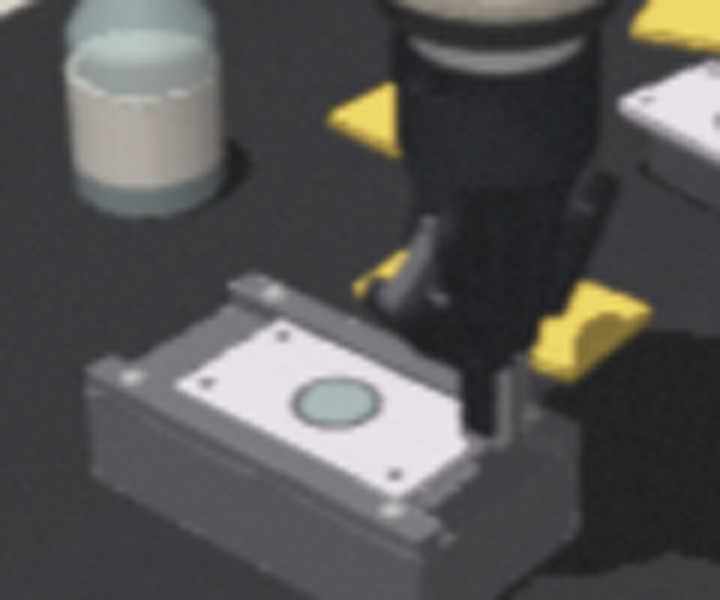

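View pics/scene7.png

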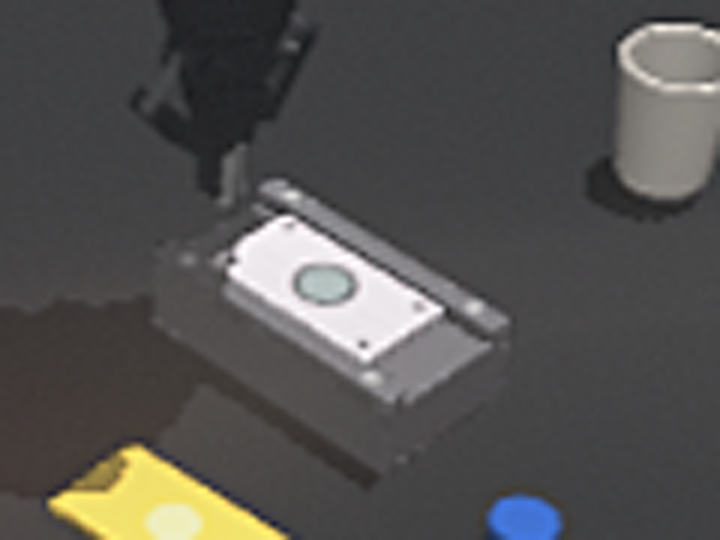

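The shut fingers are above the channel floor behind the plate, with tips at side (306.7,253.8) and scene (322.5,153.3). I'll work out the height and then descend slowly.

Run:
```python
from h import *
for n in("side","scene"):
    s=arm.snapshot(n); print(n,[(z,proj(s,(447,165.5,z)).round(1)) for z in (50,60,70,80)])
```

```text
side [(50, array([306.5, 259.6])), (60, array([306.6, 256.1])), (70, array([306.6, 252.6])), (80, array([306.6, 249. ]))]
scene [(50, array([322. , 157.6])), (60, array([322.1, 155.3])), (70, array([322.1, 153. ])), (80, array([322.2, 150.6]))]
```

Call:
send_rows(
  moves=[0.01, 0, 0, 0, 0, 0, 1, 0.02, 0, 0, 0, 0, 0, 1, 0.03, 0, 0, 0, 0, 0, 1, 0.03, 0, 0, 0, 0, 0, 1],
)

```text
time_s: 11.25
eef_pos: [448.6, 166.1, 28.6]
tool_rot: [-0.682, 1.569, 0.871]
ft_force: [0.6, -0.1, -1.0]
grip_width: 0.2
```

Call:
send_rows(
  moves=[0.02, 0, 0, 0, 0, 0, 1, 0.04, 0, 0, 0, 0, 0, 1, 0.06, 0, 0, 0, 0, 0, 1, 0.07, 0, 0, 0, 0, 0, 1],
)

```text
time_s: 11.65
eef_pos: [448.3, 166.0, 14.0]
tool_rot: [-0.184, 1.57, 1.37]
ft_force: [-0.0, -0.2, 0.2]
grip_width: -0.1
```

Call:
send_rows(
  moves=[0.005, 0, 0, 0, 0, 0, 1],
)

```text
time_s: 11.75
eef_pos: [448.2, 165.9, 12.7]
tool_rot: [0.291, 1.57, 1.845]
ft_force: [-0.2, -0.6, 0.2]
grip_width: -0.3
```

Call:
send_rows(
  moves=[0.004, 0, 0, 0, 0, 0, 1],
)

```text
time_s: 11.85
eef_pos: [448.1, 165.9, 11.7]
tool_rot: [0.478, 1.57, 2.031]
ft_force: [0.6, 0.4, -0.5]
grip_width: -0.2
```

Call:
send_rows(
  moves=[0.004, 0, 0, 0, 0, 0, 1],
)

```text
time_s: 11.95
eef_pos: [448.2, 165.9, 10.9]
tool_rot: [0.417, 1.57, 1.97]
ft_force: [1.0, -0.5, 0.3]
grip_width: 0.4
```

Call:
send_rows(
  moves=[0.003, 0, 0, 0, 0, 0, 1],
)

```text
time_s: 12.05
eef_pos: [448.2, 166.0, 10.3]
tool_rot: [0.262, 1.57, 1.815]
ft_force: [-0.5, 0.0, -0.5]
grip_width: -0.2
```

Call:
send_rows(
  moves=[0.003, 0, 0, 0, 0, 0, 1],
)

```text
time_s: 12.15
eef_pos: [448.3, 166.0, 9.7]
tool_rot: [0.032, 1.57, 1.586]
ft_force: [-0.2, 0.1, -0.0]
grip_width: 0.4
```

Call:
send_rows(
  moves=[0.003, 0, 0, 0, 0, 0, 1],
)

```text
time_s: 12.25
eef_pos: [448.4, 166.0, 9.2]
tool_rot: [-0.165, 1.57, 1.388]
ft_force: [-0.5, 0.2, 0.6]
grip_width: 0.0
```

Call:
send_rows(
  moves=[0.003, 0, 0, 0, 0, 0, 1],
)

```text
time_s: 12.35
eef_pos: [448.4, 166.0, 8.5]
tool_rot: [-0.223, 1.57, 1.331]
ft_force: [-0.1, -0.2, -0.0]
grip_width: 0.1
```

Call:
send_rows(
  moves=[0.003, 0, 0, 0, 0, 0, 1],
)

```text
time_s: 12.45
eef_pos: [448.4, 166.0, 7.9]
tool_rot: [-0.27, 1.57, 1.283]
ft_force: [-0.1, -0.8, -0.4]
grip_width: -0.0
```

Run:
```python
from h import *
state()
s=arm.snapshot("side"); crop(s,(270,220,330,270),12,"pics/side8.png")
```

```text
12.45 [448.39 166.01   7.89] F [-0.06 -0.77 -0.42] w -0.0 j [ 0.35  0.29 -0.43  0.86  0.    0.37]
[[0.0002, -0.9999, 0.0173], [0.0008, 0.0173, 0.9999], [-1.0, -0.0002, 0.0008]]
```

View pics/side8.png

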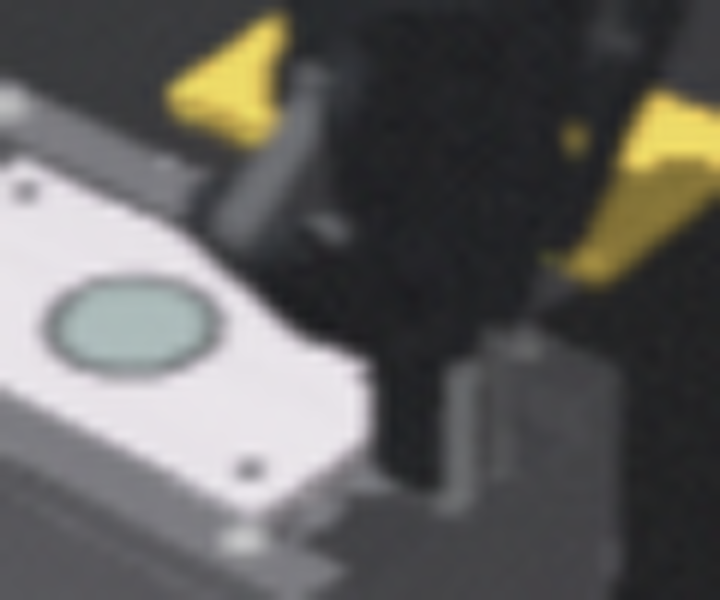

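The tip at side (307.5,262.5) is at floor level, well below the plate's top. I'll rise about 1.5 mm and push along the channel.

Call:
send_rows(
  moves=[-0.008, 0, 0, 0, 0, 0, 1, -0.008, -0.03, 0, 0, 0, 0, 1, -0.008, -0.06, 0, 0, 0, 0, 1, -0.008, -0.1, 0, 0, 0, 0, 1, -0.008, -0.14, 0, 0, 0, 0, 1, -0.008, -0.18, 0, 0, 0, 0, 1, -0.008, -0.22, 0, 0, 0, 0, 1],
)

```text
time_s: 13.2
eef_pos: [493.1, 165.2, 9.4]
tool_rot: [-0.04, 1.57, 1.513]
ft_force: [-3.1, -0.1, 3.7]
grip_width: 0.1
```

Call:
send_rows(
  moves=[0, -0.03, 0, 0, 0, 0, 1, 0, -0.06, 0, 0, 0, 0, 1, 0, -0.09, 0, 0, 0, 0, 1, 0, -0.1, 0, 0, 0, 0, 1, 0, -0.1, 0, 0, 0, 0, 1],
)

```text
time_s: 13.7
eef_pos: [513.5, 164.8, 9.3]
tool_rot: [-0.468, 1.57, 1.086]
ft_force: [0.1, 0.6, -0.2]
grip_width: -0.2
```

Run:
```python
from h import *
state()
s=arm.snapshot("side"); crop(s,(225,190,345,280),6,"pics/side9.png")
s=arm.snapshot("scene"); crop(s,(300,140,400,215),7,"pics/scene9.png")
```

```text
13.7 [513.48 164.81   9.29] F [ 0.11  0.61 -0.19] w -0.23 j [ 0.31  0.4  -0.26  0.91  0.    0.33]
[[0.0003, -0.9998, 0.0174], [0.0006, 0.0174, 0.9998], [-1.0, -0.0003, 0.0007]]
```

View pics/side9.png

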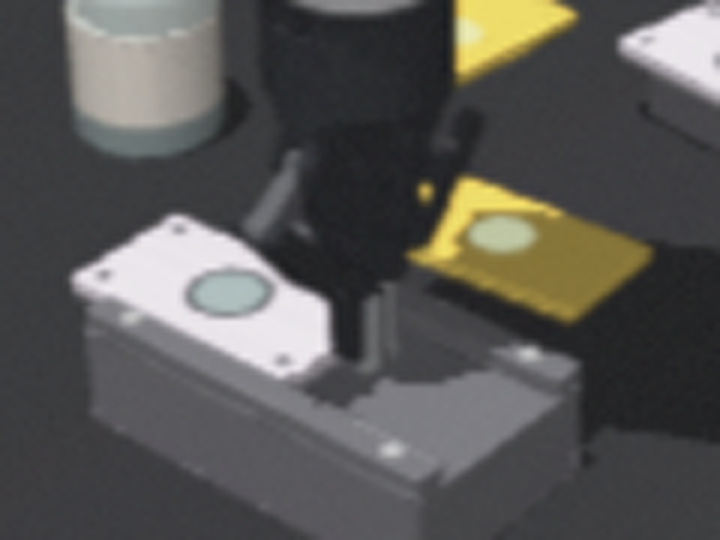

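View pics/scene9.png

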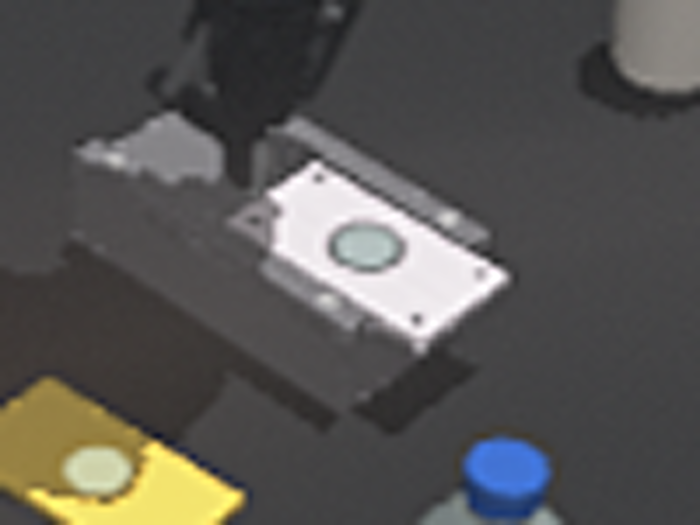

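The plate now sticks out past the rail ends: its front corners are at scene (373.1,179.3) and (359.3,189.3) and side (237,236.7). Next I'll measure the overhang.

Run:
```python
from h import *
a=arm.snapshot("scene"); b=arm.snapshot("side")
A=lambda x,y,z: onz(a,300+x/7,140+y/7,z).round(1)
B=lambda x,y,z: onz(b,225+x/6,190+y/6,z).round(1)
print("front scene",A(512,275,53),A(415,345,53)," lip",A(490,235,55),A(355,322,55))
print("front side",B(72,280,53),B(180,215,53)," lip",B(88,308,55), "near",B(580,370,55),B(440,475,55))
for n,s in (("scene",a),("side",b)):
    g=cv2.cvtColor(s["pixels"],cv2.COLOR_RGB2HSV); m=((g[...,2]>185)&(g[...,1]<40)).astype(np.uint8)
    m[:150]=0
    cs,_=cv2.findContours(m,cv2.RETR_EXTERNAL,cv2.CHAIN_APPROX_NONE)
    for c in cs:
        if cv2.contourArea(c)>200:
            w=np.array([onz(s,*p,53) for p in c.reshape(-1,2)],np.float32)
            r=cv2.minAreaRect(w)
            if 400<r[0][0]<700 and 50<r[0][1]<300: print(n,r, "maxx",np.sort(w[:,0])[-4:])
# window circle
```

```text
front scene [646.8 197.1] [645.8 127.8]  lip [622.6 210.6] [617.6 118.7]
front side [639.9 200.6] [640.  135.3]  lip [617.6 213.4] near [434.2 123.4] [434.8 211.3]
scene ((583.6426391601562, 164.2979736328125), (121.0652847290039, 64.25971984863281), 0.16445645689964294) maxx [643.3232  643.42773 643.53064 644.2215 ]
side ((584.0630493164062, 169.45675659179688), (118.65633392333984, 68.47859191894531), 0.10287582874298096) maxx [643.34796 643.37994 643.41254 643.44586]
```

Call:
send_rows(
  moves=[0, -0.03, 0, 0, 0, 0, 1, 0, -0.055, 0, 0, 0, 0, 1, 0, -0.075, 0, 0, 0, 0, 1, 0, -0.075, 0, 0, 0, 0, 1],
)

```text
time_s: 14.3
eef_pos: [528.8, 164.6, 9.4]
tool_rot: [-0.625, 1.57, 0.928]
ft_force: [-0.7, 0.3, -0.4]
grip_width: 0.5
```

Call:
send_rows(
  moves=[0, 0.03, 0, 0, 0, 0, 1, -0.2, 0.04, 0, 0, 0, 0, 0.5, -0.45, 0.04, 0, 0, 0, 0, -1, -0.45, 0.04, 0, 0, 0, 0, -1, -0.45, 0.04, 0, 0, 0, 0, -1],
)

```text
time_s: 14.8
eef_pos: [521.2, 165.0, 100.5]
tool_rot: [-1.098, 1.567, 0.456]
ft_force: [-1.4, 0.1, -0.4]
grip_width: 58.1
```

Run:
```python
from h import *
state()
for n,o in(("scene",(310,145)),("side",(225,180))):
    s=arm.snapshot(n); crop(s,(o[0],o[1],o[0]+100,o[1]+75),7,f"pics/{n}10.png")
    g=cv2.cvtColor(s["pixels"],cv2.COLOR_RGB2HSV); m=((g[...,2]>185)&(g[...,1]<40)).astype(np.uint8)
    cs,_=cv2.findContours(m,cv2.RETR_EXTERNAL,cv2.CHAIN_APPROX_NONE)
    for c in cs:
        if cv2.contourArea(c)>200:
            w=np.array([onz(s,*p,53) for p in c.reshape(-1,2)],np.float32)
            r=cv2.minAreaRect(w)
            if 400<r[0][0]<700 and 50<r[0][1]<300: print(n,r)
```

```text
14.8 [521.24 164.96 100.54] F [-1.36  0.14 -0.43] w 58.08 j [ 0.31  0.34 -0.1   1.13  0.    0.32]
[[0.003, -0.9998, 0.0174], [0.0015, 0.0174, 0.9998], [-1.0, -0.003, 0.0015]]
scene ((598.8908081054688, 163.91783142089844), (64.45929718017578, 121.08428955078125), 89.8500747680664)
side ((599.031005859375, 168.4622039794922), (119.44816589355469, 67.41694641113281), 0.43794190883636475)
```

View pics/scene10.png

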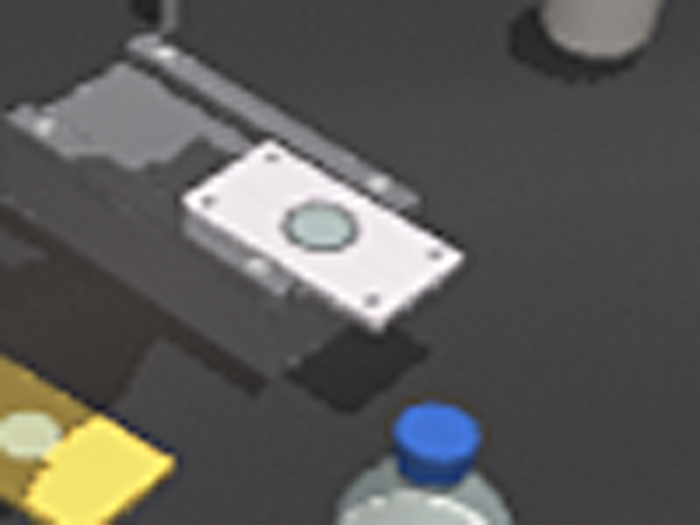

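View pics/side10.png

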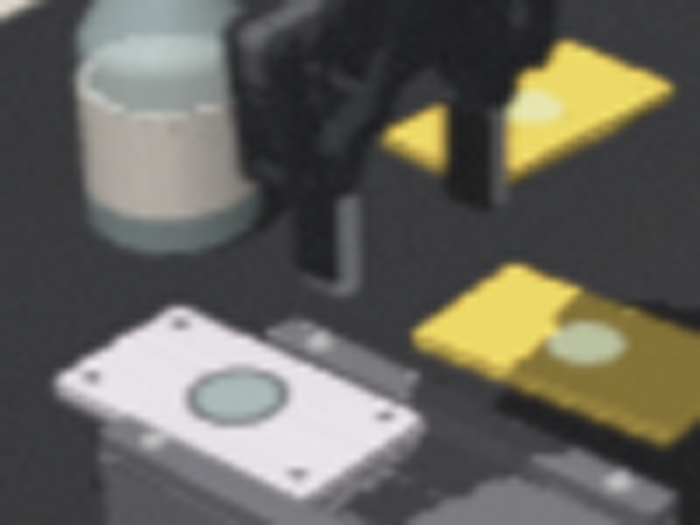

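The plate's centre is at x≈599, so its front end is at 659 and the overhang is 41 mm. It looks flat and still rests in the channel. I'll grip at x=640 with the tips about 1.5 mm above the underside, so the pads can't catch the lower plate later.

Run:
```python
from h import *
plan([640,165.0,20],-0.7,1)
```

```text
shift mm [  78.6 -120.     2.5] shares [ 0.3928 -0.6002  0.0127] turn shares [-0.0033  0.0003 -0.0003]
```

Call:
send_rows(
  moves=[0, -0.25, 0.012, -0.003, 0, 0, -1, 0, -0.5, 0.012, -0.003, 0, 0, -1, 0, -0.6, 0.012, -0.003, 0, 0, -1, 0, -0.6, 0.012, -0.003, 0, 0, -1, 0.2, -0.6, 0.012, -0.003, 0, 0, -1, 0.35, -0.6, 0.012, -0.003, 0, 0, -1, 0.39, -0.6, 0.012, -0.003, 0, 0, -1, 0.39, -0.6, 0.012, -0.003, 0, 0, -1],
)

```text
time_s: 15.7
eef_pos: [638.2, 164.7, 19.4]
tool_rot: [1.676, 1.567, -3.049]
ft_force: [-0.5, -0.2, 0.4]
grip_width: 85.4
```

Run:
```python
from h import *
state(); plan([640,165.0,0.5],-0.7,1)
for n,o in(("scene",(310,125)),("side",(205,160))):
    s=arm.snapshot(n); crop(s,(o[0],o[1],o[0]+100,o[1]+75),7,f"pics/{n}11.png")
```

```text
15.7 [638.25 164.66  19.37] F [-0.55 -0.24  0.39] w 85.36 j [0.25 0.62 0.13 1.09 0.   0.26]
[[-0.0035, -0.9999, 0.0125], [-0.0003, 0.0125, 0.9999], [-1.0, 0.0035, -0.0004]]
shift mm [18.9 -1.8  0.4] shares [ 0.0943 -0.0091  0.0019] turn shares [-0.0002 -0.0002 -0.0022]
```

View pics/scene11.png

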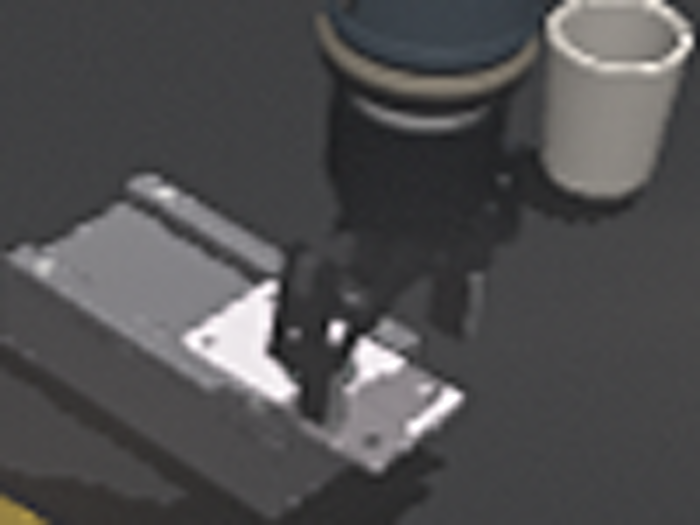

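View pics/side11.png

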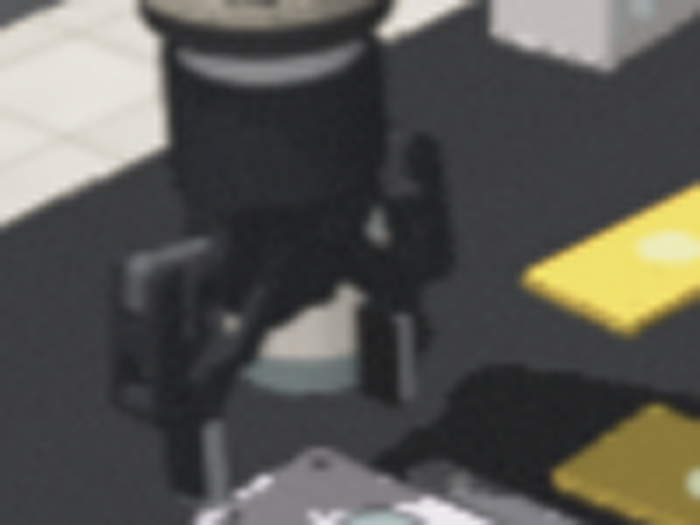

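The fingers straddle the overhanging end, with the near finger at scene crop (320,420) and the far one at (470,330). I'll go down and close.

Call:
send_rows(
  moves=[0.03, -0.009, 0.002, 0, 0, -0.002, -1, 0.06, -0.009, 0.002, 0, 0, -0.002, -1, 0.085, -0.009, 0.002, 0, 0, -0.002, -1, 0.094, -0.009, 0.002, 0, 0, -0.002, -1, 0.094, -0.009, 0.002, 0, 0, -0.002, -1],
)

```text
time_s: 16.3
eef_pos: [641.9, 165.4, 2.8]
tool_rot: [-1.39, 1.567, 0.168]
ft_force: [-0.2, -0.7, 0.1]
grip_width: 85.6
```

Run:
```python
from h import *
state(); plan([640,165.0,0.5],-0.7,1)
for n,o in(("side",(205,180)),):
    s=arm.snapshot(n); crop(s,(o[0],o[1],o[0]+100,o[1]+75),7,f"pics/{n}12.png")
```

```text
16.3 [641.86 165.4    2.76] F [-0.22 -0.68  0.12] w 85.63 j [ 0.25  0.63  0.11  1.05 -0.    0.26]
[[0.0033, -0.9999, 0.0126], [0.0006, 0.0126, 0.9999], [-1.0, -0.0033, 0.0006]]
shift mm [ 2.3  1.9 -0.4] shares [ 0.0113  0.0093 -0.0021] turn shares [-0.0002  0.0004  0.0021]
```

View pics/side12.png

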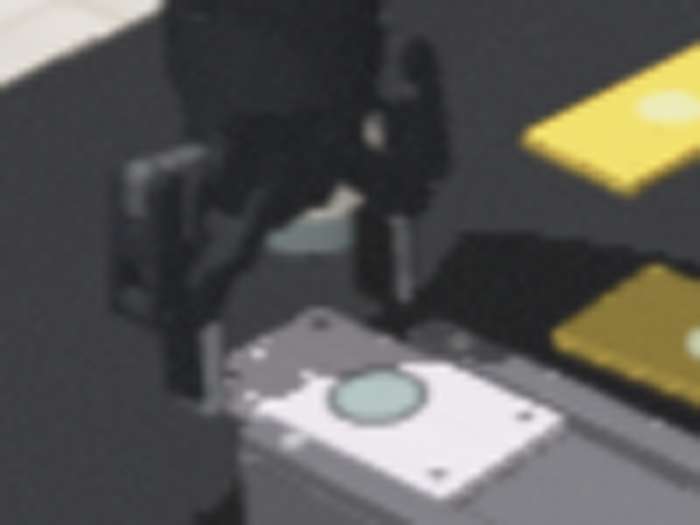

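Call:
send_rows(
  moves=[0.011, 0.009, -0.002, 0, 0, 0.002, -1, 0.011, 0.009, -0.002, 0, 0, 0.002, -1, 0.011, 0.009, -0.002, 0, 0, 0.002, -0.7, 0.011, 0.009, -0.002, 0, 0, 0.002, -0.6],
  squeeze=40,
)

```text
time_s: 16.75
eef_pos: [640.3, 165.1, 0.9]
tool_rot: [-0.71, 1.57, 0.848]
ft_force: [0.5, 0.2, 0.8]
grip_width: 68.2
```

Run:
```python
from h import *
state(); plan([640,165.0,0.5],-0.7,1)
```

```text
16.75 [640.32 165.06   0.91] F [0.54 0.22 0.79] w 68.24 j [0.25 0.63 0.11 1.05 0.   0.26]
[[0.0006, -0.9999, 0.0127], [0.0007, 0.0127, 0.9999], [-1.0, -0.0006, 0.0007]]
shift mm [ 0.4  0.3 -0.1] shares [ 0.002   0.0016 -0.0003] turn shares [-0.0003  0.0005  0.0004]
```

Settled at z 0.9, which puts the tips at about 46.7. Now I'll grip.

Call:
send_rows(
  moves=[0.001, 0, 0, 0, 0, 0, -0.5, 0.001, 0, 0, 0, 0, 0, -0.4, 0.001, 0, 0, 0, 0, 0, -0.3, 0.001, 0, 0, 0, 0, 0, -0.2],
  squeeze=80,
)

```text
time_s: 17.15
eef_pos: [640.6, 165.3, 1.5]
tool_rot: [-0.908, 1.569, 0.65]
ft_force: [-2.9, 0.1, 7.9]
grip_width: 61.5
```

Run:
```python
from h import *
state()
for n,o in(("side",(215,180)),("scene",(320,140))):
    s=arm.snapshot(n); crop(s,(o[0],o[1],o[0]+80,o[1]+60),9,f"pics/{n}13.png")
```

```text
17.15 [640.57 165.28   1.45] F [-2.92  0.08  7.91] w 61.49 j [0.25 0.63 0.11 1.05 0.   0.26]
[[0.0014, -0.9999, 0.0125], [0.0011, 0.0125, 0.9999], [-1.0, -0.0014, 0.0011]]
```

View pics/side13.png

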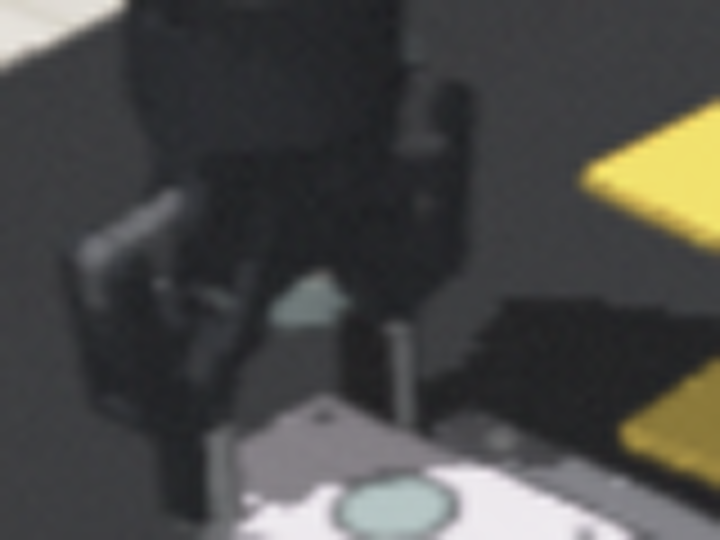

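View pics/scene13.png

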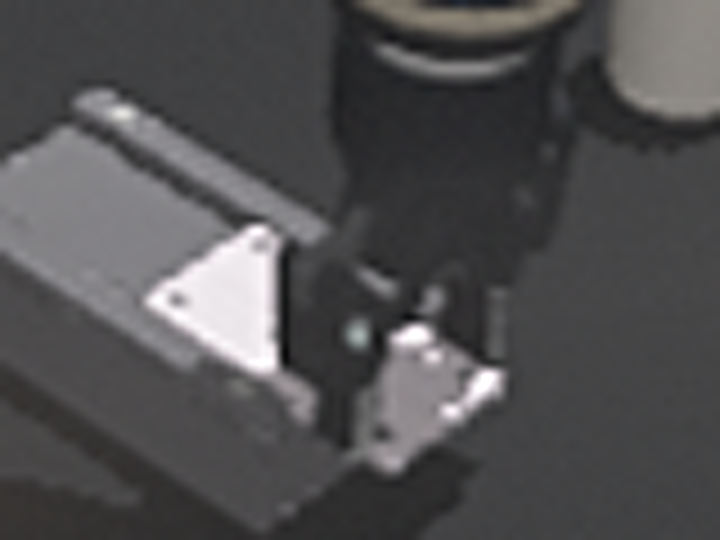

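The grip is holding at a width of 61.5, which means the pads flex a little with the plate at their tips. I'll try a small lift.

Call:
send_rows(
  moves=[-0.01, 0, 0, 0, 0, 0, -0.2, -0.025, 0, 0, 0, 0, 0, -0.2, -0.05, 0, 0, 0, 0, 0, -0.2, -0.08, 0, 0, 0, 0, 0, -0.2, -0.1, 0, 0, 0, 0, 0, -0.2, -0.1, 0, 0, 0, 0, 0, -0.2],
)

```text
time_s: 17.85
eef_pos: [641.1, 165.3, 22.3]
tool_rot: [-1.085, 1.568, 0.473]
ft_force: [0.6, 1.0, -2.5]
grip_width: 60.9
```

Run:
```python
from h import *
state()
for n,o in(("side",(205,180)),("scene",(310,130))):
    s=arm.snapshot(n); crop(s,(o[0],o[1],o[0]+100,o[1]+75),7,f"pics/{n}14.png")
```

```text
17.85 [641.06 165.33  22.31] F [ 0.56  0.99 -2.46] w 60.91 j [0.25 0.62 0.14 1.09 0.   0.26]
[[0.0026, -0.9999, 0.0126], [0.0013, 0.0126, 0.9999], [-1.0, -0.0026, 0.0014]]
```

View pics/side14.png

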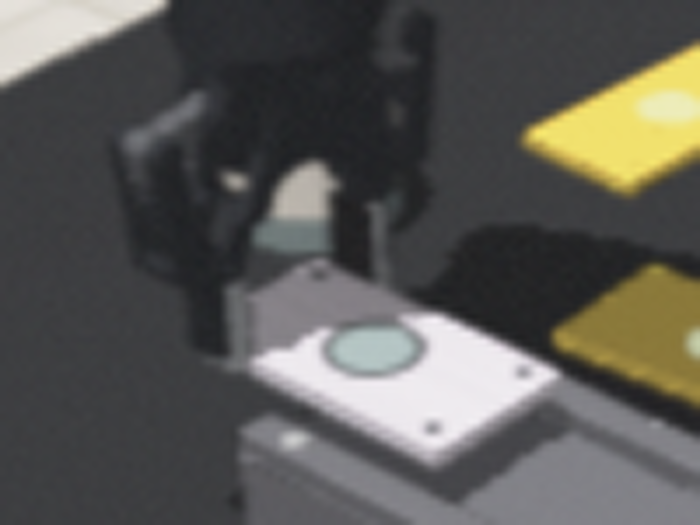

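View pics/scene14.png

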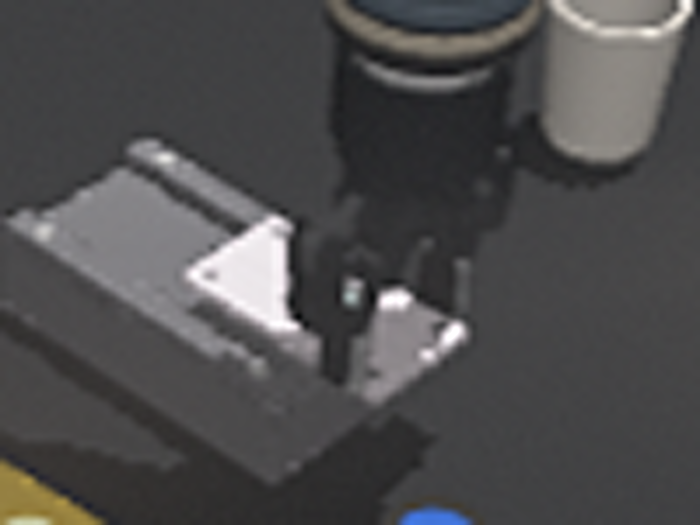

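The plate is held and clear of the channel in both views. I'll triangulate its corners to check for tilt.

```bash
cat >> h.py <<'E'
def tri(a,pa,b,pb):
    o1,d1=ray(a,*pa);o2,d2=ray(b,*pb); M=np.column_stack([d1,-d2]); t=np.linalg.lstsq(M,o2-o1,rcond=None)[0]
    p,q=o1+t[0]*d1,o2+t[1]*d2; return ((p+q)/2).round(1), round(float(np.linalg.norm(p-q)),1)
E
python3 - <<'E'
from h import *
a=arm.snapshot("scene");b=arm.snapshot("side")
A=lambda x,y:(310+x/7,130+y/7); B=lambda x,y:(205+x/7,180+y/7)
print("rear-y",tri(a,A(186,272),b,B(560,375)))
print("rear+y",tri(a,A(285,218),b,B(433,456)))
print("front-y",tri(a,A(370,402),b,B(322,258)))
E
```

```text
rear-y (array([538.9, 135.9,  70.2]), 2.2)
rear+y (array([543. , 200.1,  68.5]), 5.3)
front-y (array([659.3, 127.9,  69.4]), 1.2)
```

```bash
cat >> h.py <<'E'
def rects(n,s,z,xr,yr,thr=140,sat=50,minA=150):
    k=6; im=cv2.resize(s["pixels"],None,fx=k,fy=k,interpolation=cv2.INTER_CUBIC)
    hsv=cv2.cvtColor(im,cv2.COLOR_RGB2HSV)
    m=((hsv[...,2]>thr)&(hsv[...,1]<sat)).astype(np.uint8)
    cs,_=cv2.findContours(m,cv2.RETR_EXTERNAL,cv2.CHAIN_APPROX_NONE)
    for c in cs:
        if cv2.contourArea(c)<minA*k*k: continue
        p=(c.reshape(-1,2)+0.5)/k-0.5
        w=np.array([onz(s,*q,z) for q in p],np.float32); r=cv2.minAreaRect(w)
        if xr[0]<r[0][0]<xr[1] and yr[0]<r[0][1]<yr[1]: print(n,thr,z,np.round(r[0],1),np.round(r[1],1),round(r[2],2))
E
python3 - <<'E'
from h import *
for n in("scene","side"):
    s=arm.snapshot(n)
    for t in (120,150,180): rects(n,s,43,(450,620),(-220,-80),t)
    d=s["pixels"][215:225,255:285] if n=="scene" else s["pixels"][195:210,335:365]
    print(d.max(axis=(0,1)),np.median(d,axis=(0,1)))
E
```

```text
scene 120 43 [ 533.3 -153. ] [ 68.3 126.7] 79.61
scene 150 43 [ 532.8 -153. ] [ 66.9 124.6] 79.97
scene 180 43 [ 532.6 -152.7] [ 65.9 122.9] 79.93
[255 252 255] [235. 228. 232.]
side 120 43 [ 531.3 -145.8] [ 77.7 131.1] 80.37
side 150 43 [ 531.7 -146.3] [ 73.8 127.6] 80.43
side 180 43 [ 532.3 -147. ] [ 70.  123.9] 80.39
[238 235 239] [226. 222. 227.]
```

Run:
```python
from h import *
# target hover: grip offset: plate centre = tool - 41 along x (640.8-599.2)
c=np.array([532.3,-151.]);y=np.radians(-10); t=c+41.2*np.array([np.cos(y),np.sin(y)]); print(t)
plan([*t,110],-10,1)
```

```text
[ 572.87407942 -158.15430492]
shift mm [ -89.2   63.3 -324.1] shares [-0.446   0.3167 -1.6203] turn shares [0.1031 0.0007 0.0006]
```

Call:
send_rows(
  moves=[-0.15, 0, 0, 0, 0, 0, -0.2, -0.3, 0, -0.05, 0, 0, 0, -0.2, -0.45, 0.04, -0.2, 0.01, 0, 0, -0.2, -0.45, 0.08, -0.4, 0.03, 0, 0, -0.2, -0.45, 0.12, -0.6, 0.04, 0, 0, -0.2, -0.45, 0.16, -0.8, 0.05, 0, 0, -0.2, -0.45, 0.2, -1, 0.06, 0, 0, -0.2],
)

```text
time_s: 18.85
eef_pos: [597.2, -35.8, 110.9]
tool_rot: [-0.754, 1.569, 0.71]
ft_force: [1.0, -0.5, -2.5]
grip_width: 60.9
```

Run:
```python
from h import *
state(); plan([572.9,-158.2,60],-10,1)
```

```text
18.85 [597.17 -35.83 110.94] F [ 1.02 -0.48 -2.46] w 60.92 j [-0.06  0.44  0.08  1.21  0.    0.05]
[[0.0011, -0.9943, 0.107], [0.0009, 0.107, 0.9943], [-1.0, -0.001, 0.0011]]
shift mm [  50.8   11.1 -124.3] shares [ 0.254   0.0554 -0.6216] turn shares [0.0428 0.0007 0.0006]
```

Call:
send_rows(
  moves=[0, 0.015, -0.15, 0.01, 0, 0, -0.2, 0, 0.03, -0.3, 0.02, 0, 0, -0.2, 0, 0.045, -0.45, 0.03, 0, 0, -0.2, 0.08, 0.055, -0.6, 0.043, 0, 0, -0.2, 0.17, 0.055, -0.622, 0.043, 0, 0, -0.2, 0.254, 0.055, -0.622, 0.043, 0, 0, -0.2, 0.33, 0.055, -0.622, 0.043, 0, 0, -0.2, 0.36, 0.055, -0.622, 0.043, 0, 0, -0.2, 0.36, 0.055, -0.622, 0.043, 0, 0, -0.2],
)

```text
time_s: 19.75
eef_pos: [572.4, -158.1, 38.2]
tool_rot: [0.39, 1.569, 1.786]
ft_force: [0.3, 0.6, -1.2]
grip_width: 60.9
```

Run:
```python
from h import *
state()
for n,o in(("side",(300,130)),("scene",(220,150))):
    s=arm.snapshot(n); crop(s,(o[0],o[1],o[0]+100,o[1]+75),7,f"pics/{n}15.png")
s=arm.snapshot("wrist");cv2.imwrite("pics/wrist15.png",s["pixels"][:,:,::-1])
```

```text
19.75 [ 572.42 -158.05   38.15] F [ 0.32  0.56 -1.18] w 60.91 j [-0.27  0.47 -0.06  1.04  0.   -0.1 ]
[[-0.0003, -0.9848, 0.1739], [0.0014, 0.1739, 0.9848], [-1.0, 0.0005, 0.0013]]
```

View pics/side15.png

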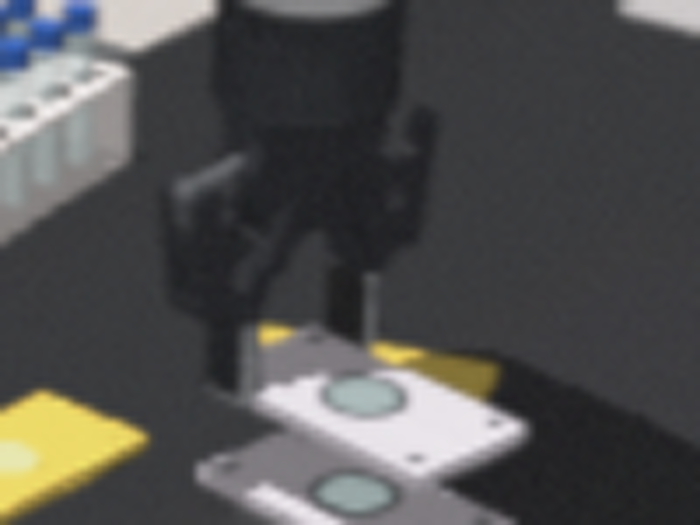

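View pics/scene15.png

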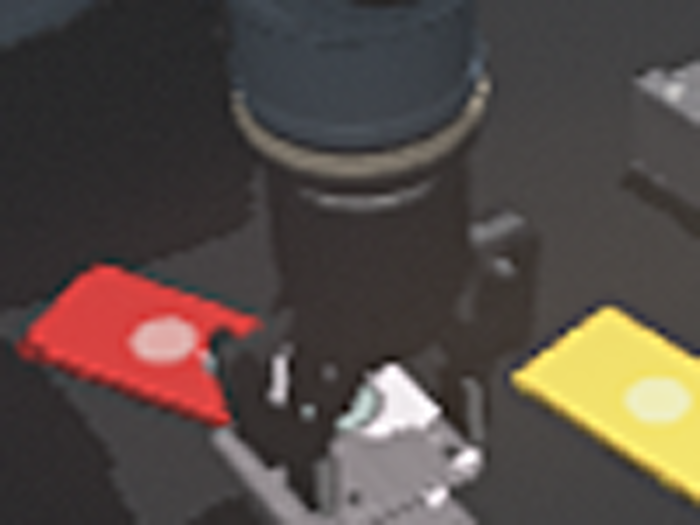

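View pics/wrist15.png

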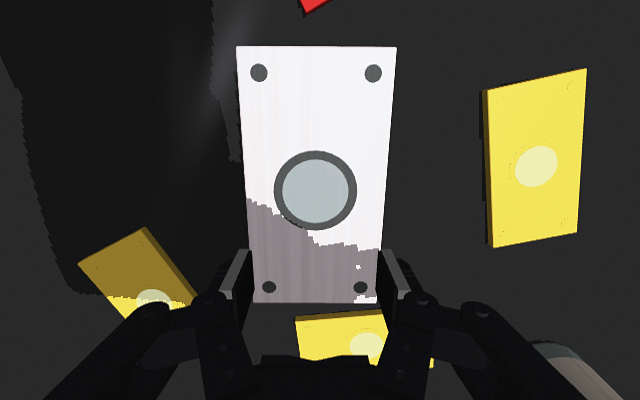

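The wrist view shows the held plate squarely between the pads: rear corners (236,46) and (396,46), front corners (254,303) and (378,303). It completely hides the lower plate. I'll solve its pose from those corners.

Run:
```python
from h import *
s=arm.snapshot("wrist"); st=arm.observe()
g=cv2.cvtColor(s["pixels"],cv2.COLOR_RGB2GRAY)
im=np.array([[236.5,46.5],[396.5,47],[378,303],[254.5,303]],np.float32).reshape(-1,1,2)
im2=cv2.cornerSubPix(g,im.copy(),(4,4),(-1,-1),(cv2.TERM_CRITERIA_EPS+cv2.TERM_CRITERIA_MAX_ITER,50,.01)); print(im2.reshape(-1,2))
f=200/np.tan(np.radians(s["vfov"])/2); K=np.array([[f,0,s["cx"]],[0,f,s["cy"]],[0,0,1]])
obj=np.array([[-60,-32,0],[-60,32,0],[60,32,0],[60,-32,0]],np.float32)
ok,rv,tv=cv2.solvePnP(obj,im2,K,None,flags=cv2.SOLVEPNP_IPPE); 
Rm=cv2.Rodrigues(rv)[0]; F=np.diag([1,-1,-1]); E=s["extrinsics"]
pc=E[:3,:3]@F@tv.ravel()+E[:3,3]; Rw=E[:3,:3]@F@Rm
print("center world",pc.round(1)); print(Rw.round(4).tolist()); print("reproj",(cv2.projectPoints(obj,rv,tv,K,None)[0]-im2).reshape(-1,2).round(2).tolist())
T=R.from_euler('xyz',st["tool_rot"]).as_matrix(); print("center in tool",(T.T@(pc-st["eef_pos"])).round(1)); print("long axis in tool",(T.T@Rw[:,0]).round(4),"short",(T.T@Rw[:,1]).round(4))
print("long axis yaw",np.degrees(np.arctan2(Rw[1,0],Rw[0,0])), "tool", np.degrees(np.arctan2(-T[1,1],-T[0,1])))
print(st["eef_pos"])
```

```text
[[235.69354   45.784626]
 [396.23605   46.893726]
 [376.02664  302.44647 ]
 [252.28613  301.5281  ]]
center world [ 533.1 -151.1   89.7]
[[0.9835, 0.1802, -0.0163], [-0.1803, 0.9836, -0.0028], [0.0156, 0.0057, 0.9999]]
reproj [[-0.15000000596046448, 0.05999999865889549], [0.1599999964237213, -0.03999999910593033], [-0.12999999523162842, 0.019999999552965164], [0.11999999731779099, -0.03999999910593033]]
center in tool [-50.1  41.    0.1]
long axis in tool [-0.0134 -0.9999 -0.0066] short [-0.0047 -0.0066  1.    ]
long axis yaw -10.389138628763261 tool -10.007526441790867
[ 573.58500159 -158.34314836   39.68080737]
```

The held plate is nearly level (0.9° rear droop), aligned with the tool, and 41 mm off the grip. The fixed cameras disagree on the lower plate's y by about 4 mm. I'll step aside so the wrist camera sees both plates, and use that one camera for both.

Call:
send_rows(
  moves=[0, -0.1, 0.2, 0, 0, 0, -0.2, 0, -0.2, 0.4, 0, 0, 0, -0.2, 0, -0.2, 0.55, 0, 0, 0, -0.2, 0, -0.2, 0.6, 0, 0, 0, -0.2, 0, -0.2, 0.6, 0, 0, 0, -0.2, 0, -0.2, 0.6, 0, 0, 0, -0.2, 0, -0.2, 0.6, 0, 0, 0, -0.2],
)

```text
time_s: 20.65
eef_pos: [633.6, -48.4, 40.2]
tool_rot: [-1.276, 1.568, 0.119]
ft_force: [-0.8, 0.1, -2.5]
grip_width: 61.2
```

Run:
```python
from h import *
state()
s=arm.snapshot("wrist");cv2.imwrite("pics/wrist16.png",s["pixels"][:,:,::-1])
```

```text
20.65 [633.61 -48.39  40.17] F [-0.83  0.13 -2.5 ] w 61.16 j [-0.08  0.55  0.07  1.09  0.    0.1 ]
[[0.0026, -0.9846, 0.175], [0.0003, 0.175, 0.9846], [-1.0, -0.0025, 0.0008]]
```

View pics/wrist16.png

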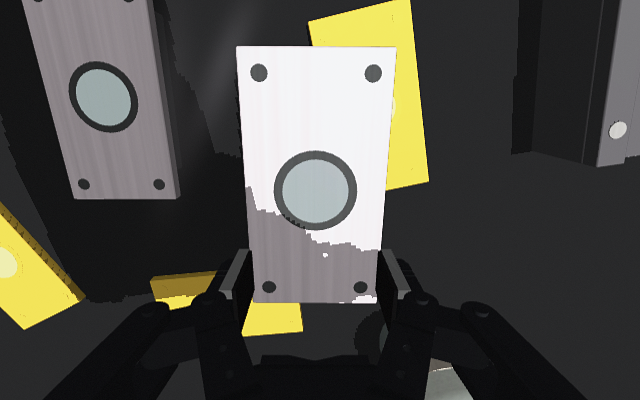

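The lower plate is at the upper left, with its rear end cut off by the frame. I'll move back a little to see all of it.

Call:
send_rows(
  moves=[0, 0.08, -0.06, 0, 0, 0, -0.2, 0, 0.15, -0.1, 0, 0, 0, -0.2, 0, 0.15, -0.1, 0, 0, 0, -0.2, 0, 0.15, -0.1, 0, 0, 0, -0.2, 0, 0.15, -0.1, 0, 0, 0, -0.2],
)

```text
time_s: 21.2
eef_pos: [601.1, -63.0, 40.2]
tool_rot: [-1.255, 1.568, 0.139]
ft_force: [-0.2, 0.2, -2.4]
grip_width: 61.2
```

Run:
```python
from h import *
state()
s=arm.snapshot("wrist");cv2.imwrite("pics/wrist17.png",s["pixels"][:,:,::-1])
```

```text
21.2 [601.13 -63.03  40.2 ] F [-0.17  0.17 -2.42] w 61.19 j [-0.1   0.49 -0.03  1.05  0.    0.07]
[[0.0031, -0.9845, 0.1755], [0.0004, 0.1756, 0.9845], [-1.0, -0.003, 0.001]]
```

View pics/wrist17.png

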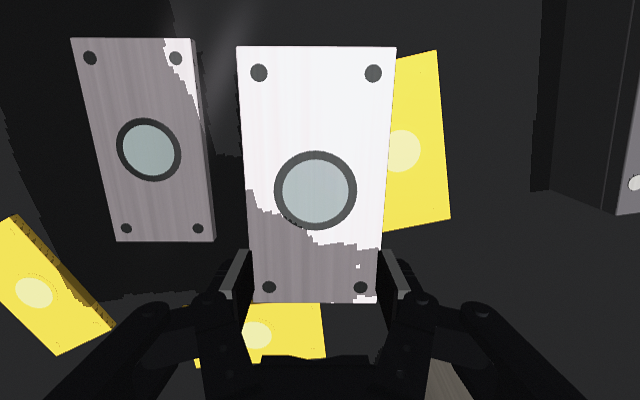

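Both plates are fully visible now. I'll zoom in on the lower plate's corners near (70,39), (191,38), (211,241) and (116,241).

Run:
```python
import cv2,numpy as np
im=cv2.imread("pics/wrist17.png")
t=[cv2.resize(im[y-15:y+15,x-15:x+15],(390,290),interpolation=cv2.INTER_NEAREST) for x,y in((72,40),(193,40),(116,240),(211,240))]
cv2.imwrite("pics/corn.png",np.vstack([np.hstack(t[:2]),np.hstack(t[2:])]))
```

View pics/corn.png

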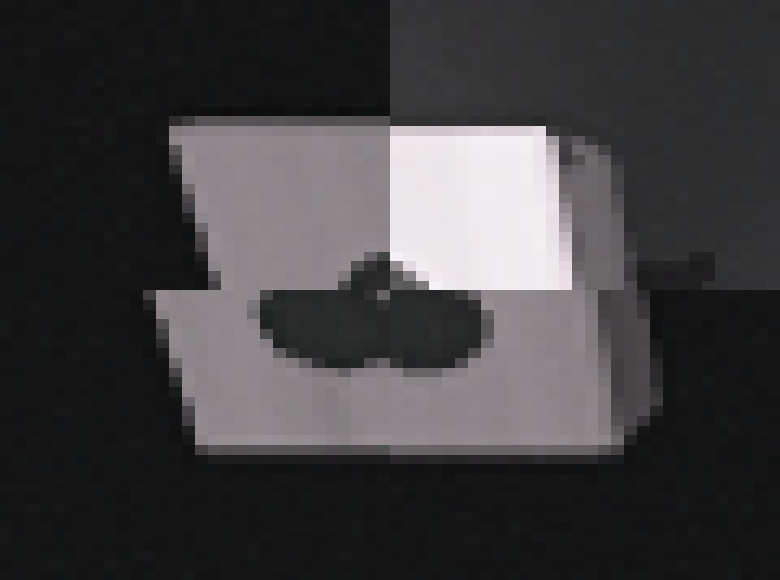

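Run:
```python
import cv2,numpy as np
im=cv2.imread("pics/wrist17.png")
t=[cv2.resize(im[y-15:y+15,x-15:x+15],(390,290),interpolation=cv2.INTER_NEAREST) for x,y in((237,47),(396,47),(254,302),(377,302))]
cv2.imwrite("pics/corn2.png",np.vstack([np.hstack(t[:2]),np.hstack(t[2:])]))
```

```text
(no output)
```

View pics/corn2.png

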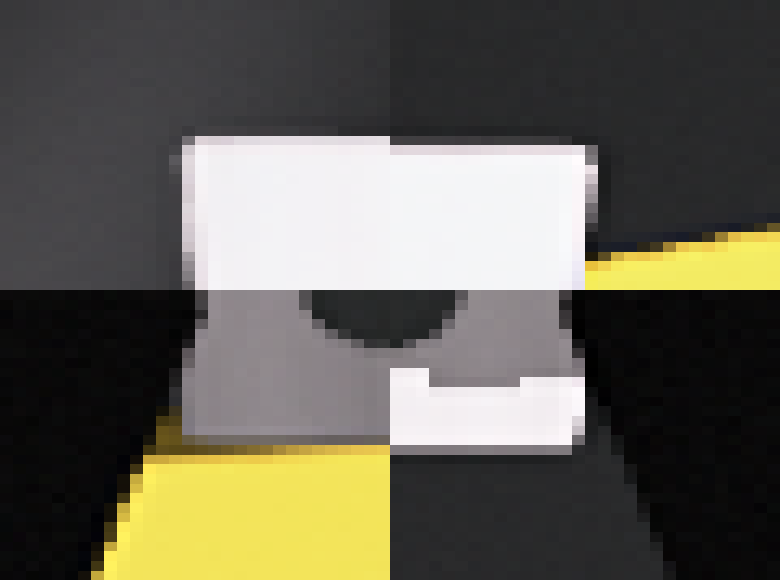

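```bash
cat >> h.py <<'E'
def pnp(s,corn,st):
    f=200/np.tan(np.radians(s["vfov"])/2); K=np.array([[f,0,s["cx"]],[0,f,s["cy"]],[0,0,1]])
    obj=np.array([[-60,-32,0],[-60,32,0],[60,32,0],[60,-32,0]],np.float32)
    im=np.array(corn,np.float32).reshape(-1,1,2)
    ok,rv,tv=cv2.solvePnP(obj,im,K,None,flags=cv2.SOLVEPNP_IPPE); Rm=cv2.Rodrigues(rv)[0]; F=np.diag([1,-1,-1]); E=s["extrinsics"]
    pc=E[:3,:3]@F@tv.ravel()+E[:3,3]; Rw=E[:3,:3]@F@Rm
    print("c",pc.round(1),"yaw",round(float(np.degrees(np.arctan2(Rw[1,0],Rw[0,0]))),2),"slopes",Rw[2,:2].round(4),"err",np.abs(cv2.projectPoints(obj,rv,tv,K,None)[0]-im).max().round(2))
    return pc,Rw
E
python3 - <<'E'
from h import *
s=arm.snapshot("wrist"); st=arm.observe(); print(st["eef_pos"])
L=[[69.4,36.9],[189.7,37.6],[212.2,241.3],[115.5,241.3]]
H=[[235.35,45.6],[396.5,46.5],[376,303.4],[252.5,302.5]]
pnp(s,H,st); pnp(s,L,st)
def flat(c,z):
    w=np.array([onz(s,*p,z) for p in c]); r=cv2.minAreaRect(w.astype(np.float32)); e=w[2]+w[3]-w[0]-w[1]
    print("flat",w.mean(0).round(1),"yaw",np.degrees(np.arctan2(e[1],e[0])).round(2),np.round(r[1],1), w.round(1).tolist())
for z in (88,90,92):flat(H,z)
for z in(41,43,45): flat(L,z)
E
```

```text
[601.00415861 -62.77059787  39.97055591]
c [560.4 -55.5  90.3] yaw -10.45 slopes [0.0315 0.0053] err 0.54
c [ 532.7 -151.    42.6] yaw -10.19 slopes [0.0112 0.0098] err 0.39
flat [562.  -55.8] yaw -10.44 [ 65.6 123.4] [[495.5, -76.4], [507.2, -12.8], [628.7, -34.7], [616.5, -99.2]]
flat [561.4 -55.7] yaw -10.44 [ 64.6 121.6] [[495.9, -76.0], [507.4, -13.3], [627.1, -34.9], [615.1, -98.4]]
flat [560.7 -55.6] yaw -10.44 [ 63.7 119.8] [[496.2, -75.6], [507.6, -13.9], [625.4, -35.1], [613.6, -97.7]]
flat [ 533.  -151.9] yaw -10.54 [ 64.3 121.5] [[467.6, -172.4], [479.2, -109.1], [598.3, -131.4], [587.0, -194.5]]
flat [ 532.9 -150.7] yaw -10.54 [ 63.6 120.2] [[468.2, -171.0], [479.7, -108.5], [597.5, -130.5], [586.3, -192.9]]
flat [ 532.7 -149.6] yaw -10.54 [ 62.9 118.9] [[468.7, -169.7], [480.1, -107.8], [596.6, -129.6], [585.5, -191.3]]
```

Measured with the wrist camera alone, the lower plate's centre is (532.8,-150.9) at z 42.6, yaw about -10.3°. The held plate's yaw is -10.4°. Both plates agree in yaw, so I only need to move back over, with a 1° levelling pitch.

Run:
```python
from h import *
plan([572.3,-157.9,25],-10,1)
```

```text
shift mm [ 14.9  11.6 -98.7] shares [ 0.0743  0.0582 -0.4935] turn shares [-0.0009  0.0006  0.0016]
```

Call:
send_rows(
  moves=[0, 0.02, -0.15, 0, 0, 0.004, -0.2, 0, 0.04, -0.3, 0, 0, 0.008, -0.2, 0, 0.058, -0.44, 0, 0, 0.012, -0.2, 0.02, 0.058, -0.494, 0, 0, 0.012, -0.2, 0.05, 0.058, -0.494, 0, 0, 0.012, -0.2, 0.074, 0.058, -0.494, 0, 0, 0.012, -0.2, 0.074, 0.058, -0.494, 0, 0, 0.012, -0.2, 0.074, 0.058, -0.494, 0, 0, 0.012, -0.2],
)

```text
time_s: 22.1
eef_pos: [572.5, -157.1, 24.9]
tool_rot: [1.507, 1.554, 2.903]
ft_force: [0.1, 0.2, -1.3]
grip_width: 61.1
```

Run:
```python
from h import *
state(); plan([572.3,-157.9,8],-10,1)
for n,o in(("side",(300,140)),):
    s=arm.snapshot(n); crop(s,(o[0],o[1],o[0]+100,o[1]+75),7,f"pics/{n}18.png")
s=arm.snapshot("wrist");cv2.imwrite("pics/wrist18.png",s["pixels"][:,:,::-1])
```

```text
22.1 [ 572.48 -157.11   24.9 ] F [ 0.11  0.16 -1.33] w 61.06 j [-0.27  0.5  -0.05  1.03 -0.   -0.09]
[[-0.0161, -0.9846, 0.174], [0.0039, 0.174, 0.9847], [-0.9999, 0.0166, 0.0011]]
shift mm [16.9 -0.2 -0.8] shares [ 0.0845 -0.0012 -0.0041] turn shares [-0.0002  0.0007 -0.0106]
```

View pics/side18.png

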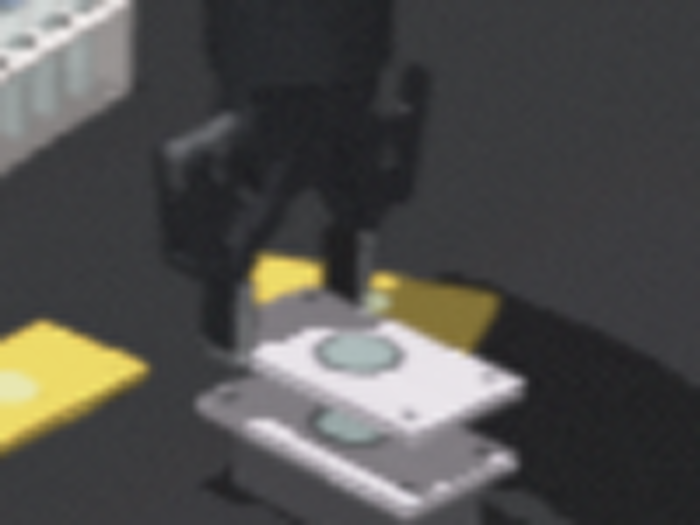

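View pics/wrist18.png

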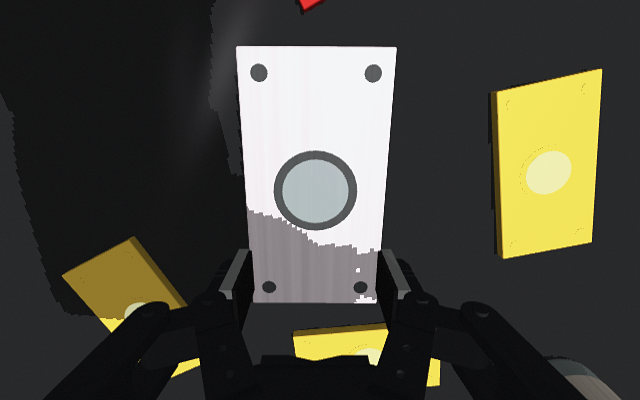

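Side view: the held plate is parallel to and directly over the lower one (rear corners at crop (525,382) and (518,460)). I'll lower slowly now.

Call:
send_rows(
  moves=[0.03, -0.001, -0.004, 0, 0, 0, -0.2, 0.06, -0.001, -0.004, 0, 0, 0, -0.2, 0.085, -0.001, -0.004, 0, 0, 0, -0.2, 0.1, -0.001, -0.004, 0, 0, 0, -0.2, 0.1, -0.001, -0.004, 0, 0, 0, -0.2],
)

```text
time_s: 22.7
eef_pos: [572.0, -158.1, 4.6]
tool_rot: [1.513, 1.554, 2.909]
ft_force: [0.1, -0.4, -2.3]
grip_width: 61.0
```

Run:
```python
from h import *
state(); plan([572.3,-157.9,2],-10,1)
for n,o in(("side",(310,165)),("scene",(230,180))):
    s=arm.snapshot(n); crop(s,(o[0],o[1],o[0]+80,o[1]+60),9,f"pics/{n}19.png")
```

```text
22.7 [ 572.   -158.1     4.64] F [ 0.13 -0.37 -2.32] w 61.04 j [-0.27  0.52 -0.08  0.99 -0.   -0.09]
[[-0.0164, -0.9846, 0.1743], [0.0039, 0.1742, 0.9847], [-0.9999, 0.0168, 0.001]]
shift mm [ 2.6 -0.3  0.2] shares [ 0.0132 -0.0015  0.0012] turn shares [-0.0004  0.0006 -0.0107]
```

View pics/side19.png

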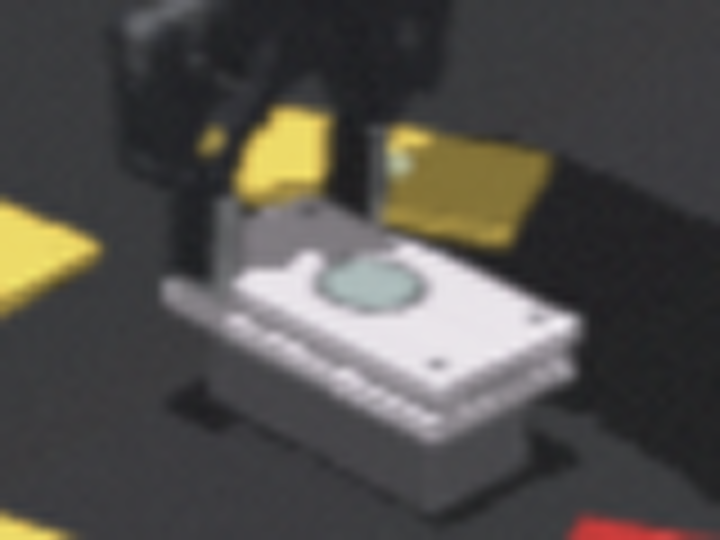

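View pics/scene19.png

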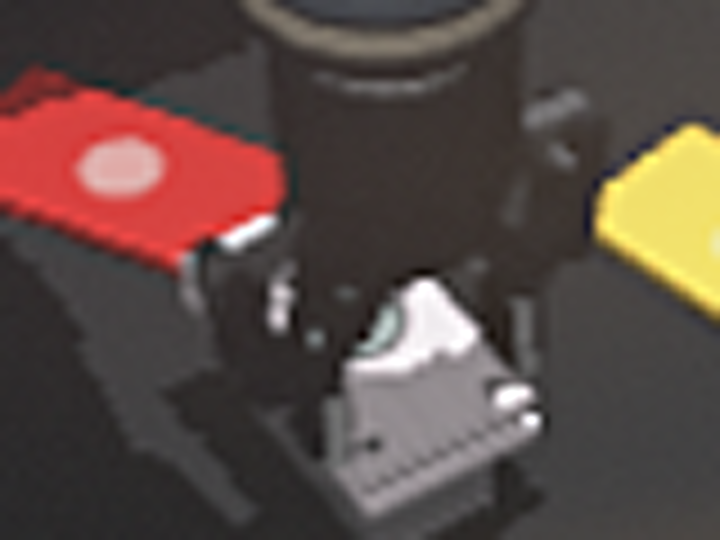

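The plates line up in both views with a gap of about 4 mm. I'll take 1 mm steps until contact.

Call:
send_rows(
  moves=[0.005, -0.001, 0.001, 0, 0, 0, -0.2, 0.01, -0.001, 0.001, 0, 0, 0, -0.2],
)

```text
time_s: 23.0
eef_pos: [572.8, -158.1, 3.4]
tool_rot: [1.515, 1.555, 2.911]
ft_force: [-0.1, -0.9, -2.3]
grip_width: 61.3
```

Call:
send_rows(
  moves=[0.004, 0, 0, 0, 0, 0, -0.2],
)

```text
time_s: 23.1
eef_pos: [572.9, -158.1, 2.6]
tool_rot: [1.514, 1.555, 2.909]
ft_force: [0.5, -0.5, -3.2]
grip_width: 61.1
```

Call:
send_rows(
  moves=[0.003, 0, 0, 0, 0, 0, -0.2],
)

```text
time_s: 23.2
eef_pos: [572.9, -158.1, 2.0]
tool_rot: [1.514, 1.555, 2.91]
ft_force: [0.7, -1.2, -1.8]
grip_width: 61.1
```

Call:
send_rows(
  moves=[0.003, 0, 0, 0, 0, 0, -0.2],
)

```text
time_s: 23.3
eef_pos: [572.9, -158.1, 1.4]
tool_rot: [1.515, 1.555, 2.911]
ft_force: [1.2, 0.1, -2.8]
grip_width: 61.1
```

Call:
send_rows(
  moves=[0.002, 0.003, 0, 0, 0, 0, -0.2],
)

```text
time_s: 23.4
eef_pos: [572.3, -158.0, 0.9]
tool_rot: [1.514, 1.555, 2.91]
ft_force: [-0.4, -0.6, -2.4]
grip_width: 61.0
```

Call:
send_rows(
  moves=[0.003, 0, 0, 0, 0, 0, -0.2],
)

```text
time_s: 23.5
eef_pos: [572.2, -158.0, 0.3]
tool_rot: [1.516, 1.555, 2.911]
ft_force: [0.4, -0.6, -2.6]
grip_width: 61.0
```

Call:
send_rows(
  moves=[0.003, 0, 0, 0, 0, 0, -0.2],
)

```text
time_s: 23.6
eef_pos: [572.3, -158.0, -0.1]
tool_rot: [1.514, 1.556, 2.91]
ft_force: [-3.8, 1.0, 10.0]
grip_width: 61.0
```

Call:
send_rows(
  moves=[0.003, 0, 0, 0, 0, 0, -0.2],
)

```text
time_s: 23.7
eef_pos: [572.3, -158.0, -0.2]
tool_rot: [1.516, 1.556, 2.912]
ft_force: [-6.4, 1.4, 14.1]
grip_width: 60.7
```

Contact at reading -0.1, as predicted. I'll check the alignment before letting go.

Run:
```python
from h import *
state()
for n,o in(("side",(310,165)),("scene",(230,180))):
    s=arm.snapshot(n); crop(s,(o[0],o[1],o[0]+80,o[1]+60),9,f"pics/{n}20.png")
s=arm.snapshot("wrist"); cv2.imwrite("pics/wrist20.png",s["pixels"][:,:,::-1])
```

```text
23.7 [ 5.7230e+02 -1.5801e+02 -1.6000e-01] F [-6.4   1.4  14.14] w 60.73 j [-0.27  0.52 -0.09  0.98 -0.   -0.09]
[[-0.0144, -0.9846, 0.1743], [0.0034, 0.1743, 0.9847], [-0.9999, 0.0148, 0.0008]]
```

View pics/side20.png

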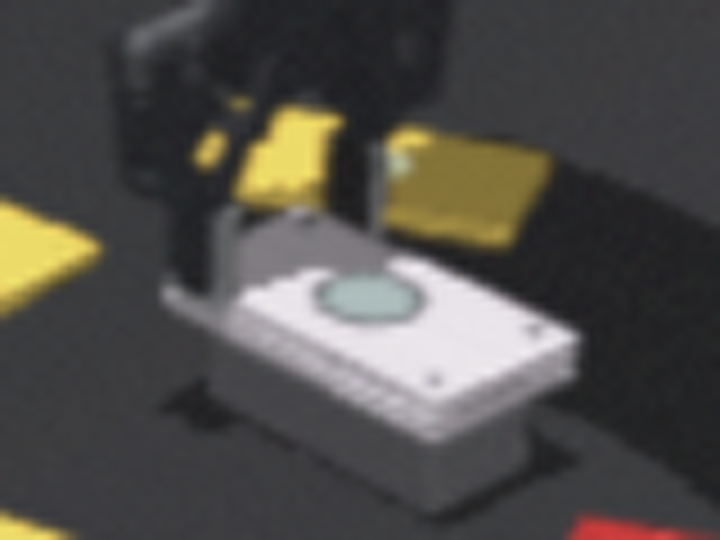

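View pics/wrist20.png

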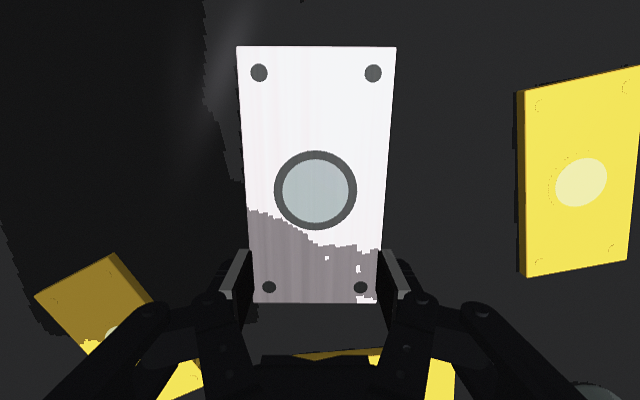

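The side view shows the edges flush at the rear corner (578,345)–(575,375). I'll open slowly.

Call:
send_rows(
  moves=[0, 0, 0, 0, 0, 0, -0.45, 0, 0, 0, 0, 0, 0, -0.52, 0, 0, 0, 0, 0, 0, -0.6, 0, 0, 0, 0, 0, 0, -0.75, 0, 0, 0, 0, 0, 0, -1, 0, 0, 0, 0, 0, 0, -1, 0, 0, 0, 0, 0, 0, -1],
  squeeze=20,
)

```text
time_s: 24.55
eef_pos: [572.3, -158.0, -0.2]
tool_rot: [1.515, 1.556, 2.91]
ft_force: [-0.7, -0.9, -0.4]
grip_width: 85.3
```

Run:
```python
from h import *
state()
for n,o in(("side",(310,165)),):
    s=arm.snapshot(n); crop(s,(o[0],o[1],o[0]+80,o[1]+60),9,f"pics/{n}21.png")
s=arm.snapshot("wrist"); cv2.imwrite("pics/wrist21.png",s["pixels"][:,:,::-1])
```

```text
24.55 [ 5.7225e+02 -1.5801e+02 -1.6000e-01] F [-0.71 -0.89 -0.44] w 85.33 j [-0.27  0.52 -0.09  0.98 -0.   -0.09]
[[-0.0144, -0.9846, 0.1743], [0.0034, 0.1743, 0.9847], [-0.9999, 0.0148, 0.0008]]
```

View pics/side21.png

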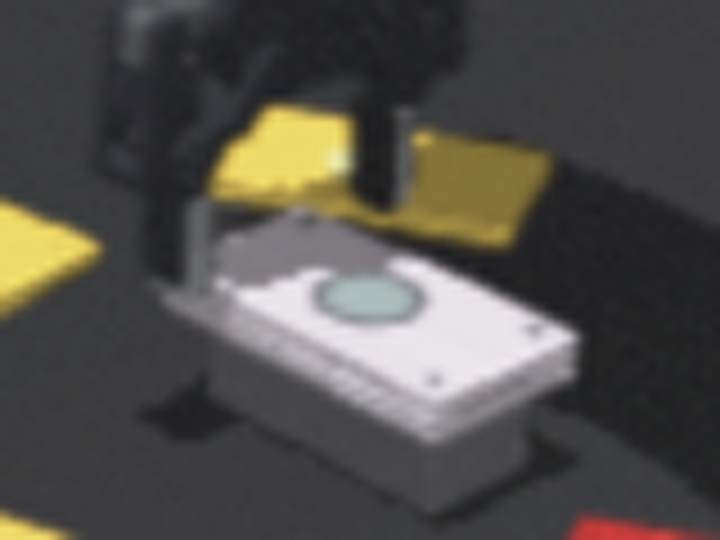

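View pics/wrist21.png

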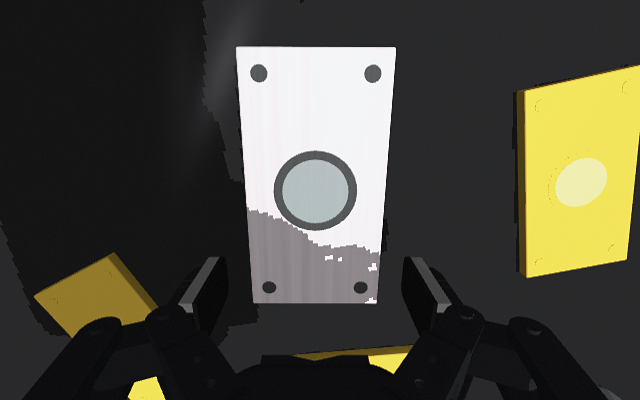

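The plate stayed put and the pads are clear on both sides. I'll retreat straight up.

Call:
send_rows(
  moves=[-0.05, 0, 0, 0, 0, 0, -1, -0.15, 0, 0, 0, 0, 0, -1, -0.35, 0, 0, 0, 0, 0, -1, -0.55, 0, 0, 0, 0, 0, -1, -0.7, 0, 0, 0, 0, 0, -1, -0.7, 0.3, 0.5, 0, 0, 0, -1, -0.7, 0.4, 0.8, 0, 0, 0, -1, -0.7, 0.4, 1, 0, 0, 0, -1, -0.7, 0.4, 1, 0, 0, 0, -1, -0.7, 0.4, 1, 0, 0, 0, -1],
)

```text
time_s: 25.65
eef_pos: [529.7, 56.2, 142.3]
tool_rot: [1.441, 1.557, 2.84]
ft_force: [0.4, -0.4, -0.6]
grip_width: 85.3
```

Run:
```python
from h import *
state()
for n,o in(("side",(310,165)),("scene",(230,180))):
    s=arm.snapshot(n); crop(s,(o[0],o[1],o[0]+80,o[1]+60),9,f"pics/{n}22.png"); cv2.imwrite(f"pics/{n}22f.png",s["pixels"][:,:,::-1])
```

```text
25.65 [529.67  56.16 142.3 ] F [ 0.38 -0.36 -0.58] w 85.33 j [ 0.1   0.31 -0.04  1.24  0.01  0.27]
[[-0.0135, -0.9851, 0.1714], [0.0042, 0.1714, 0.9852], [-0.9999, 0.014, 0.0018]]
```

View pics/side22.png

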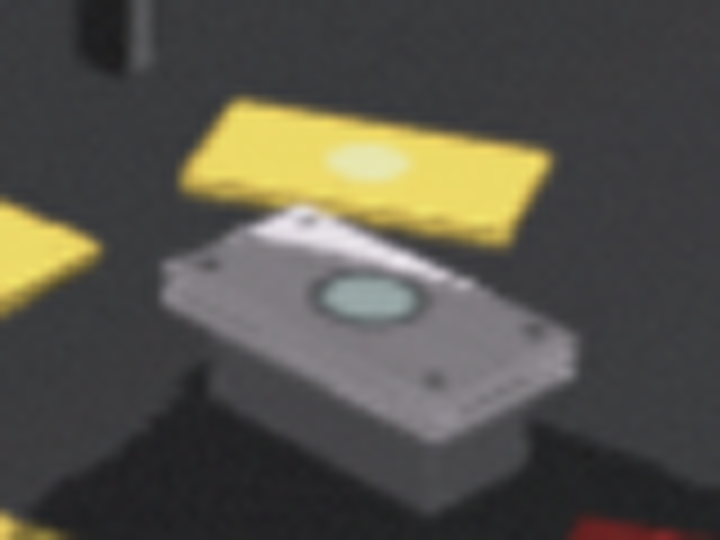

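View pics/scene22.png

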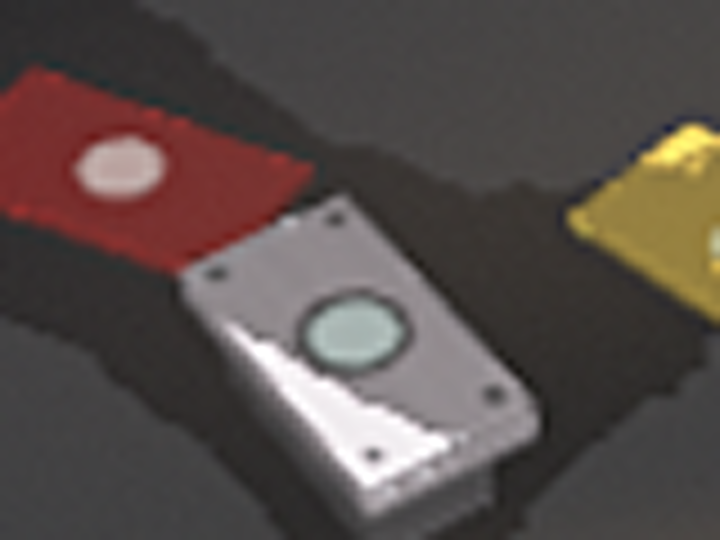

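View pics/scene22f.png

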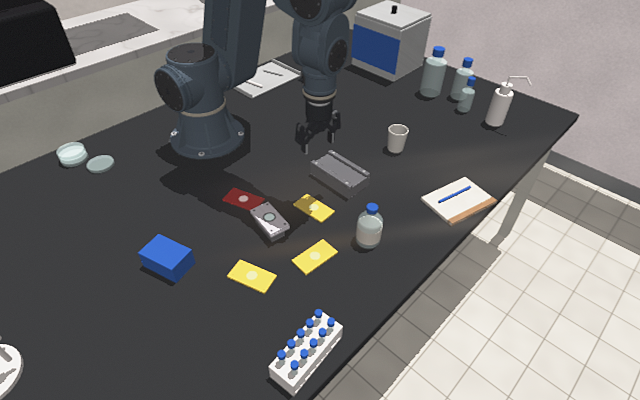

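Both views show the stack flush. The lower plate's corners in the side crop, (163,290) and (435,440), haven't moved since before contact. The bottle, beaker and box are where they started. I'll let the arm settle and hand in.

Call:
send_rows(
  moves=[0, 0, 0, 0, 0, 0, -1, 0, 0, 0, 0, 0, 0, -1, 0, 0, 0, 0, 0, 0, -1],
)

```text
time_s: 26.05
eef_pos: [530.3, 53.8, 142.3]
tool_rot: [1.48, 1.557, 2.878]
ft_force: [-0.3, 0.7, -0.5]
grip_width: 85.6
```

```bash
python3 -c "
from station import arm
print(arm.finish_job())"
```

```text
the job is handed in; nothing more can be done
None
```

The plate now lies flat on top of the lower plate with its edges flush, and I handed the job in at about 26 s.

**What I did:** I pushed the plate along the channel with shut fingers until about 41 mm stuck out past the lip. I then gripped it by its sides there, lifted it, and lowered it in steps of about 1 mm or less onto the lower plate. It touched down at about 14 N. I opened the gripper slowly and backed away.

**Last checks:**
- **Stack:** the side and scene pictures both show it flush and square. The lower plate's visible corners did not move between hover and release.
- **Bystanders:** by eye in the scene picture, the bottle, beaker and box are where they started. I did not measure them.
- **Robot:** it is clear of everything, and the force reading is about zero.

**What disagreed:**
- **Height reading:** the TCP height read well below the real fingertips, by about 46 mm at 64 mm opening. I found the true height by touching the bench (peak about 52 N) and set heights from that.
- **Lower plate position:** the two fixed cameras differed by about 4 to 5 mm in y, so I measured both plates with the wrist camera instead.
- **Grip opening:** it read about 61 mm on the 64 mm plate, because the plate was held near the tips of the pads. The grip held without slipping.
- **Tilt:** the held plate's rear end drooped by about 1 to 2° in the wrist view. I levelled it by about 1° before setting it down.

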